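# Make up the pinion kit and the differential kit on the axle bench

## Robot

A 6-joint arm with a two-finger parallel gripper is mounted at the origin on the work surface. World frame = base frame: x ahead of the robot, y to its left, z up, the work surface at z = 0. Lengths are in m, angles in rad, forces in N, time in s.
With the tool pointing down it reaches from about 0.35 to 0.975 m from the base axis. Payload 7.1 kg.
Tool frame: the origin (TCP) lies midway between the tips of the shut fingers; the grasp point (between the pads) lies 19 mm behind it (robot.grasp_offset is the distance from the TCP to the grasp point, in m); z points along the fingers, x is the direction in which the jaws open and shut, and the axes are right-handed (so a half turn about z gives the same grasp; the last joint's range is limited). The gripper opens to 88 mm and grips with 3 to 60 N. Pads are 20 mm wide; open, the fingers measure 115 mm over their backs; the gripper's body (75 mm by 178 mm) begins 61 mm behind the grasp point.
Start: joints at [-1.14, 0.423, 1.63, -0, 1.089, -0.019], TCP at [0.272, -0.563, 0.223] pointing down, gripper open.
Joint ranges: [-3, 3], [-0.9, 2.11], [0.09, 2.58], [-1.31, 4.45], [0.11, 2.69], [-2.54, 2.54]. Speed limits (rad/s): [2.39, 2.39, 3.01, 3.14, 3.14, 3.14].

## Interface

Orientations are given as a unit quaternion [w, x, y, z].
In Python, from plant import robot gives the robot as it stands.
- The arm moves only by the tool jog_arm, never from a script. Its argument "moves" is a list of rows, each an object of numbers: "x", "y", "z": the shift along the tool's x, y, z in mm; "wx", "wy", "wz": the turn, a rotation vector about the tool's x, y, z in rad; "fingers": the opening, from 0 (shut) to 1 (fully open). A call has 1 to 20 rows; each row is the pose to reach, as a shift and turn from the pose commanded when the call began, along the tool's axes at that moment; what a row does not reach only later rows make up. A row lasts 1/8 s, in which the tool goes at most 62.5 mm and 10.7 degrees, less where a joint would pass 70% of its speed; a pose out of reach is approached as far as the arm can. A call with a gripper value outside its range is refused whole. The fingers move at their own pace and stop on an object; "grip_force" is the grip in N (left out, the last holds). Time passes only in rows, so rows that repeat a pose let the fingers close. It gives the time, the measured TCP pose, the force and the opening at its end, in the units of the state.
- robot.get_obs(): the state, without advancing time (a new reading comes with each control period).
- robot.get_image(name): name is "side" or "top" or "wrist"; returns a dict with "frame" (420x560x3 uint8, red, green, blue), "intrinsics" (3x3 intrinsics, pixels), "cam_to_world" (4x4, takes a point from camera to world coordinates). Camera axes: x right, y up, looking along -z (the intrinsics and any distortion apply to the point x, -y, -z); pixel columns grow to the right and rows downward; lengths in m; the calibration is good to about 2 mm. A picture is of the moment at which its call begins. There is no depth.
- robot.finish_job(): hands the job in, once; it reports no verdict.
The state is a dict: "time": time; "q": joint angles; "qd": joint speeds; "joint_efforts": joint torques, N m; "eef_pos": TCP position; "tcp_rot": TCP orientation; "ft_force": force on the tool from outside, world axes, zero at the start; "moment": the same for the moment, N m; "opening": finger opening in m.
Only numpy, scipy, OpenCV 4.12 (cv2) and the standard library are available. Lean on these libraries where they do the work, as an engineer would, in place of code of your own. Each camera call takes 0.05 s, during which the arm holds its last target.

## Task

Make up two axle repair kits from the parts standing on the bench, one part to a compartment, each in the middle of its compartment and resting flat on the tray floor. The three-compartment tray gets the pinion kit in the order the parts go onto the pinion: the smaller tapered bearing next to the handle, the crush sleeve (the tube with the swollen middle) standing in the middle compartment, the flanged nut at the far end; in the two-compartment tray the side gear goes, hub up, into the square compartment, and the cross shaft into the narrow one, lying lengthwise in it (across the tray). Set the parts down rather than dropping them, and leave the big bearing and the plain spacer where they are.

Things in the scene. Friction and masses are not known exactly. Their poses are not given: they have to be found in the camera images.
- bearing_mid (a point): the pinion bearing: the smaller of two tapered roller bearings, bright steel, lying flat, bore upward: outer ring (cup) a plain cylinder of 62 mm diameter, 22 mm high; the inner ring, of 40 mm diameter, rises to 26 mm. 0.33 kg. z up, yaw means nothing. Its origin is at its centre, half-way up. Grip it across the outer ring
- sleeve_mid (a point): the crush sleeve: a bright steel tube standing on end, 52 mm high, 38 mm diameter at both ends and swollen to 45 mm over the middle 16 mm of its height. 0.14 kg. z up, yaw means nothing. Its origin is at its centre, half-way up. Grip it across the swollen middle
- nut_mid (a point): the pinion nut: a bright steel flanged hexagon nut lying on its flange, 28 mm high: round flange 52 mm in diameter and 4 to 7 mm high, above it the hexagon, 36 mm across flats, up to 24 mm, then a round collar of 31 mm diameter. 0.16 kg. z up; x is normal to one pair of flats, the others at 60 degree steps. Its origin is at its centre, half-way up.
- side_gear_mid (a point): the differential side gear: a dark bevel gear, 48 mm high, standing on its toothed face with its smooth round hub up: toothed rim 62 mm in diameter between 8 and 18 mm over its underside, hub 42 mm in diameter from 18 mm to the top (so from 6 mm below its origin to 24 mm above). 0.36 kg. z up, yaw means nothing. Its origin is at its centre, half-way up. Grip it across the hub near the top
- cross_shaft_mid (a point): the differential cross shaft: a bright steel bar 96 mm long lying on the flats of its ends: round middle of 19 mm diameter and 52 mm length, the two ends 22 mm square. 0.24 kg. x along the bar (either end is the same), z up. Its origin is at its centre, half-way up. Grip it across the round middle
- big_bearing_mid (a point): stays where it is: the bigger tapered roller bearing, 84 mm diameter, 30 mm high, otherwise like the pinion bearing. Its origin is at its centre, half-way up.
- plain_spacer_mid (a point): stays where it is: the plain solid spacer, a straight steel tube on end, 40 mm diameter, only 30 mm high, no swelling. Its origin is at its centre, half-way up.
- pinion_tray: fixed sheet-metal tray, floor 3 mm thick, rim and dividers 3 mm thick, 14 mm high over the bench. Origin: centre of the underside, handle not counted; y along its length, x across, z up. 252 x 126 mm, a wire loop handle out 30 mm from its +y end; three compartments of 80 mm (y) by 120 mm (x), centred at y = +83 mm (next to the handle), 0 (middle) and -83 mm (far end)
- diff_tray: fixed sheet-metal tray, floor 3 mm thick, rim and dividers 3 mm thick, 14 mm high over the bench. Origin: centre of the underside, handle not counted; y along its length, x across, z up. 209 x 126 mm, no handle, two compartments: a square one, 120 by 120 mm, centred at y = +41.5 mm, and a narrow one, 80 mm (y) by 120 mm (x), centred at y = -61.5 mm
Things that resemble listed ones, but are neither listed nor needed, are in the scene too. Leave any black or blue look-alike of the part that bears cross_shaft_mid alone. Leave any yellow look-alike of the part that bears side_gear_mid alone.

How it is judged:
By the outcome, as a careful person would: the job done as asked, in the order asked, and still so for the second after the job is handed in, with the robot touching nothing.
It also fails if it takes over 112 s, if anything falls off the work surface, if the arm or the gripper's body presses on something with over 40 N, if the wrist force passes 120 N, or if a joint passes its speed limit or range.

## Working session

There is one attempt and no reset: what is moved stays moved. The work goes in short steps, Python scripts to look and compute and a tool call to move; the robot and the scene stay as the last step left them, time stands still between calls to the robot, and variables do not carry over. Pictures are saved under pics/ and viewed, and the job is handed in when it is done.

Besides the shell and the picture viewer there is one more tool, called after "Emit:" in YAML: its name, and indented under it one key for each argument. jog_arm: Moves the arm, as the interface text tells. Its arguments: {"type":"object","properties":{"moves":{"type":"array","items":{"type":"object","properties":{"x":{"type":"number"},"y":{"type":"number"},"z":{"type":"number"},"wx":{"type":"number"},"wy":{"type":"number"},"wz":{"type":"number"},"fingers":{"type":"number"}}}},"grip_force":{"type":"number"}},"required":["moves"]}

```bash
mkdir -p pics
python3 - <<'E'
from plant import robot
import cv2,numpy as np
for n in ["top","side","wrist"]:
    r=robot.get_image(n); cv2.imwrite(f"pics/{n}0.png",r["frame"][:,:,::-1]); np.savez(f"pics/{n}0.npz",**r)
    print(n,np.round(r["intrinsics"],1).tolist(),np.round(r["cam_to_world"],3).tolist())
print(robot.get_obs())
E
```

```text
top [[388.0, 0.0, 279.3], [0.0, 388.0, 208.3], [0.0, 0.0, 1.0]] [[-0.023, 0.997, -0.07, 0.341], [-1.0, -0.024, -0.015, -0.03], [-0.017, 0.07, 0.997, 1.119], [0.0, 0.0, 0.0, 1.0]]
side [[450.4, 0.0, 276.7], [0.0, 450.4, 204.4], [0.0, 0.0, 1.0]] [[-0.867, 0.341, -0.362, 0.022], [-0.497, -0.574, 0.651, 0.721], [0.014, 0.745, 0.667, 0.798], [0.0, 0.0, 0.0, 1.0]]
wrist [[306.6, 0.0, 279.2], [0.0, 306.6, 208.0], [0.0, 0.0, 1.0]] [[0.435, 0.87, 0.232, 0.336], [-0.901, 0.42, 0.111, -0.532], [-0.001, -0.257, 0.966, 0.385], [0.0, 0.0, 0.0, 1.0]]
{'time': 0.15, 'q': array([-1.14003115e+00,  4.23679127e-01,  1.63045880e+00, -4.70459237e-06,
        1.08858023e+00, -1.90115690e-02]), 'qd': array([-0.00015466, -0.00064389, -0.00160025,  0.00058492, -0.00099686,
        0.00204425]), 'joint_efforts': array([-7.78452177e-04, -5.44986176e+01, -2.73920649e+01,  6.43886137e-02,
        2.05033331e-02, -7.60757371e-05]), 'eef_pos': array([ 0.27157652, -0.56246971,  0.2220935 ]), 'tcp_rot': array([-3.06434551e-04,  8.46984655e-01, -5.31617041e-01, -4.72011979e-04]), 'ft_force': array([-0.62108705,  0.5360737 ,  0.12930114]), 'moment': array([-0.02331719,  0.00102346, -0.02007755]), 'opening': 0.08795199155885605}
```

View pics/top0.png

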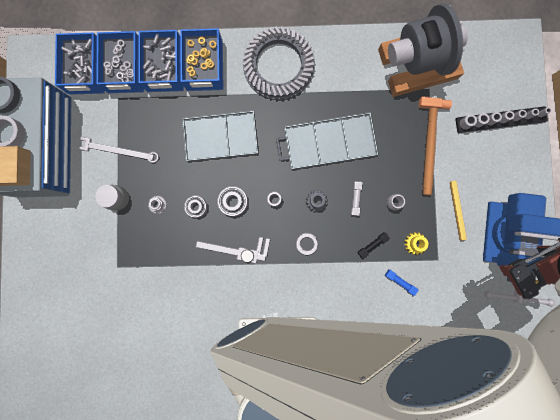

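View pics/side0.png

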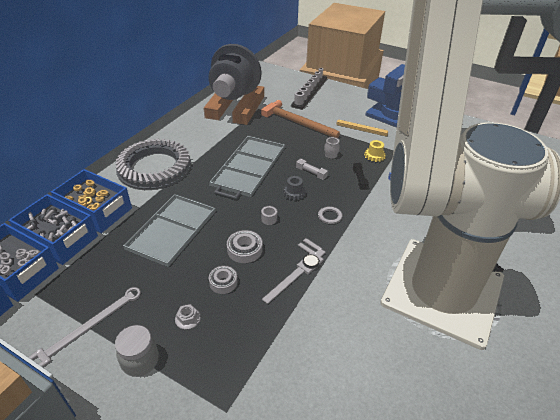

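View pics/wrist0.png

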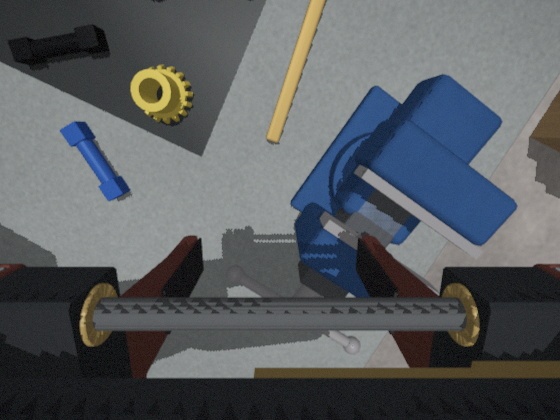

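```bash
cat > h.py <<'E'
import numpy as np,cv2
def load(n):
    return dict(np.load(f"pics/{n}.npz"))
def ray(r,u,v,z):
    K=r["intrinsics"];T=r["cam_to_world"]
    d=np.array([(u-K[0,2])/K[0,0],-(v-K[1,2])/K[1,1],-1.0]); d=T[:3,:3]@d
    o=T[:3,3]; return o+d*(z-o[2])/d[2]
def proj(r,p):
    T=r["cam_to_world"];K=r["intrinsics"]
    c=T[:3,:3].T@(np.asarray(p)-T[:3,3]); x=c[0]/-c[2];y=-c[1]/-c[2]
    return K[0,0]*x+K[0,2],K[1,1]*y+K[1,2]
E
python3 - <<'E'
from h import *
t=load("top0")["frame"][:,:,::-1]; s=load("side0")["frame"][:,:,::-1]
cv2.imwrite("pics/a.png",cv2.resize(t[175:275,135:435],None,fx=2.6,fy=2.6,interpolation=cv2.INTER_CUBIC))
cv2.imwrite("pics/b.png",cv2.resize(t[100:180,175:385],None,fx=3.7,fy=3.7,interpolation=cv2.INTER_CUBIC))
cv2.imwrite("pics/c.png",cv2.resize(s[130:340,110:390],None,fx=2.8,fy=2.8,interpolation=cv2.INTER_CUBIC))
E
```

```text
(no output)
```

View pics/a.png

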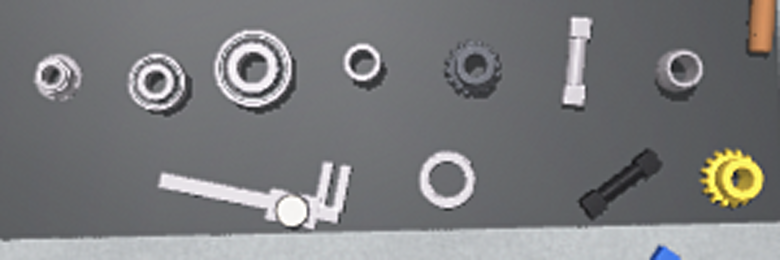

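View pics/b.png

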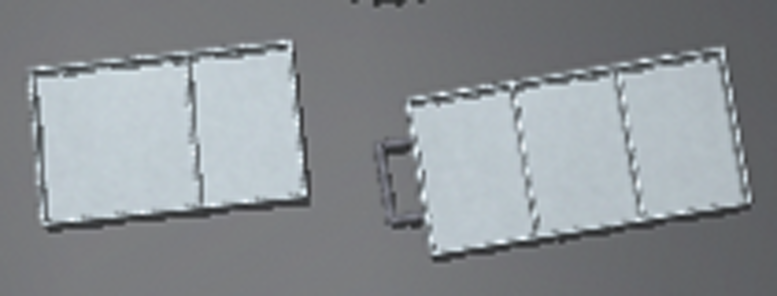

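View pics/c.png

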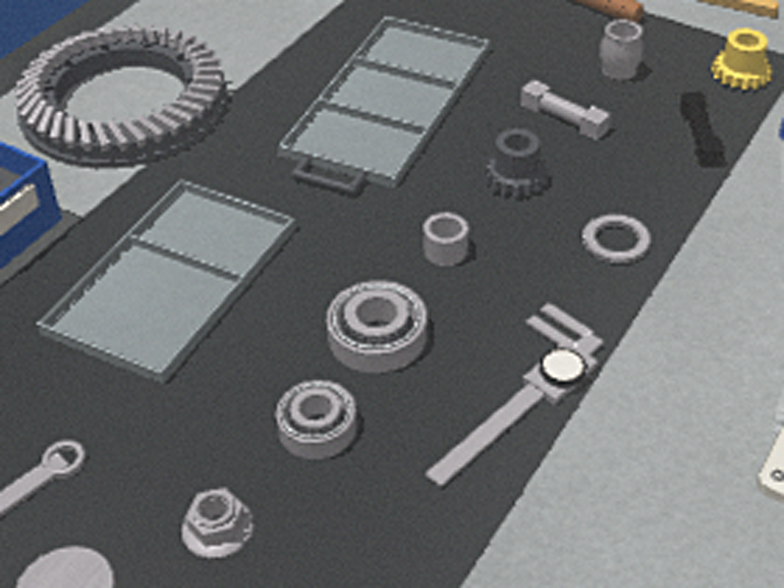

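Run:
```python
from h import *
r=load("top0"); f=r["frame"]; g=cv2.cvtColor(f,cv2.COLOR_RGB2GRAY)
for name,(u0,v0,u1,v1) in dict(diff=(178,105,264,170),pin=(270,105,384,176)).items():
    m=np.zeros_like(g); m[v0:v1,u0:u1]=(g[v0:v1,u0:u1]>130)
    m=cv2.morphologyEx(m,cv2.MORPH_CLOSE,np.ones((5,5)))
    m=cv2.morphologyEx(m,cv2.MORPH_OPEN,np.ones((9,9)))
    c=max(cv2.findContours(m,0,1)[0],key=cv2.contourArea)
    for z in (0.0,0.014):
        P=np.array([ray(r,p[0][0],p[0][1],z)[:2] for p in c],np.float32)*1000
        print(name,z,cv2.minAreaRect(P))
for n,(u,v),h in [("nut",(157,204),.014),("bear",(195,207),.022),("big",(232,201),.026),("spacer",(275,199),.03),("gear",(317,201),.04),("shaft",(357,198),.016),("sleeve",(397,201),.04)]:
    m=np.zeros_like(g);m[v-22:v+22,u-18:u+18]=(g[v-22:v+22,u-18:u+18]>(110 if n!="gear" else 200))
    M=cv2.moments(m,True); 
    if M["m00"]: u,v=M["m10"]/M["m00"],M["m01"]/M["m00"]
    print(n,round(u,1),round(v,1),M["m00"],np.round(ray(r,u,v,h)*1000))
```

```text
diff 0.0 ((639.467041015625, 159.39598083496094), (130.36390686035156, 213.40206909179688), 4.609001159667969)
diff 0.014 ((635.7338256835938, 157.03089904785156), (128.73324584960938, 210.7327117919922), 4.608982086181641)
pin 0.0 ((616.079345703125, -165.0447235107422), (129.2449493408203, 259.0256042480469), 7.776662349700928)
pin 0.014 ((612.6385498046875, -163.35147094726562), (127.62821197509766, 255.7855224609375), 7.776729106903076)
nut 162.9 197.5 705.0 [458. 321.  14.]
bear 194.1 205.9 1399.0 [431. 230.  22.]
big 230.8 199.8 1349.0 [445. 124.  26.]
spacer 274.4 198.3 1491.0 [446.   0.  30.]
gear 317 201 0.0 [ 435. -119.   40.]
shaft 356.2 198.0 266.0 [ 443. -232.   16.]
sleeve 396.2 201.0 140.0 [ 429. -338.   40.]
```

```bash
cat >> h.py <<'E'
from scipy.spatial.transform import Rotation as Ro
def go(x,y,z,psi_deg,base=None):
    from plant import robot
    o=robot.get_obs(); p=o["eef_pos"]; q=o["tcp_rot"]
    R0=Ro.from_quat([q[1],q[2],q[3],q[0]]).as_matrix()
    c,s=np.cos(np.radians(psi_deg)),np.sin(np.radians(psi_deg))
    Rt=np.array([[c,s,0],[s,-c,0],[0,0,-1]])
    d=R0.T@(np.array([x,y,z])-p)*1000
    w=Ro.from_matrix(R0.T@Rt).as_rotvec()
    print("shift",np.round(d,1),"rot",np.round(w,4),"rows",np.ceil(max(np.linalg.norm(d)/62.5,np.degrees(np.linalg.norm(w))/10.7)), "t",round(o["time"],2),"op",round(o["opening"],4),"F",np.round(o["ft_force"],1))
def snap(cam,name):
    from plant import robot
    r=robot.get_image(cam); np.savez(f"pics/{name}.npz",**r); cv2.imwrite(f"pics/{name}.png",r["frame"][:,:,::-1]); return r
E
python3 -c "
from h import *
go(.58,-.22,.32,8)"
```

```text
shift [-174.4 -426.6  -97.7] rot [-7.0000e-04  1.0000e-03 -1.2606e+00] rows 8.0 t 0.15 op 0.088 F [-0.6  0.5  0.1]
```

Emit:
jog_arm:
  moves:
    - {"x": -174,"y": -427,"z": -98,"wz": -1.26}
    - {"x": -174,"y": -427,"z": -98,"wz": -1.26}
    - {"x": -174,"y": -427,"z": -98,"wz": -1.26}
    - {"x": -174,"y": -427,"z": -98,"wz": -1.26}
    - {"x": -174,"y": -427,"z": -98,"wz": -1.26}
    - {"x": -174,"y": -427,"z": -98,"wz": -1.26}
    - {"x": -174,"y": -427,"z": -98,"wz": -1.26}
    - {"x": -174,"y": -427,"z": -98,"wz": -1.26}
    - {"x": -174,"y": -427,"z": -98,"wz": -1.26}
    - {"x": -174,"y": -427,"z": -98,"wz": -1.26}
    - {"x": -174,"y": -427,"z": -98,"wz": -1.26}

```text
invalid input
```

```bash
python3 -c "
from h import *
r=snap('wrist','w1');snap('top','t1')
print(r['cam_to_world'].round(3).tolist())
go(.58,-.22,.32,8)"
```

```text
[[0.435, 0.87, 0.232, 0.336], [-0.901, 0.42, 0.111, -0.532], [-0.0, -0.257, 0.966, 0.385], [0.0, 0.0, 0.0, 1.0]]
shift [-174.5 -426.6  -97.6] rot [-5.0000e-04  6.0000e-04 -1.2606e+00] rows 8.0 t 0.25 op 0.0878 F [-0.7  0.  -0.7]
```

View pics/w1.png

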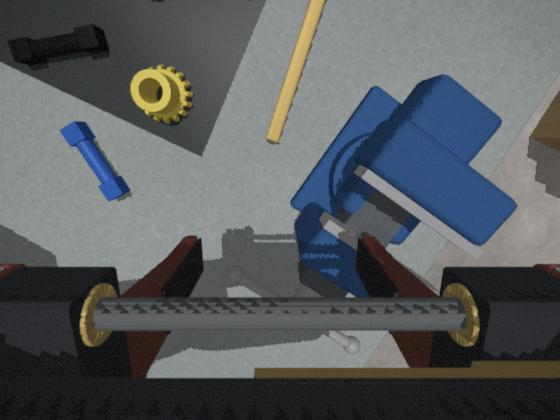

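Emit:
jog_arm:
  moves:
    - {"x": -174,"y": -427,"z": -98,"wx": 0,"wy": 0,"wz": -1.26,"fingers": 1}
    - {"x": -174,"y": -427,"z": -98,"wx": 0,"wy": 0,"wz": -1.26,"fingers": 1}
  grip_force: 25

```text
time: 0.5
eef_pos: [0.354, -0.4712, 0.2486]
tcp_rot: [-0.0, 0.932, -0.363, -0.0]
ft_force: [0.6, -0.6, 0.3]
opening: 0.0878
```

```bash
python3 -c "
from h import *
go(.58,-.22,.32,8)"
```

```text
shift [  -3.2 -337.9  -71.3] rot [-5.000e-04  4.000e-04 -8.816e-01] rows 6.0 t 0.5 op 0.0878 F [ 0.6 -0.6  0.3]
```

Emit:
jog_arm:
  moves:
    - {"x": -3,"y": -338,"z": -71,"wx": 0,"wy": 0,"wz": -0.88,"fingers": 1}
    - {"x": -3,"y": -338,"z": -71,"wx": 0,"wy": 0,"wz": -0.88,"fingers": 1}
    - {"x": -3,"y": -338,"z": -71,"wx": 0,"wy": 0,"wz": -0.88,"fingers": 1}
    - {"x": -3,"y": -338,"z": -71,"wx": 0,"wy": 0,"wz": -0.88,"fingers": 1}
    - {"x": -3,"y": -338,"z": -71,"wx": 0,"wy": 0,"wz": -0.88,"fingers": 1}
    - {"x": -3,"y": -338,"z": -71,"wx": 0,"wy": 0,"wz": -0.88,"fingers": 1}
    - {"x": -3,"y": -338,"z": -71,"wx": 0,"wy": 0,"wz": -0.88,"fingers": 1}
    - {"x": -3,"y": -338,"z": -71,"wx": 0,"wy": 0,"wz": -0.88,"fingers": 1}

```text
time: 1.5
eef_pos: [0.5801, -0.2221, 0.3192]
tcp_rot: [-0.0, 0.998, 0.067, -0.001]
ft_force: [-0.4, 0.0, 1.1]
opening: 0.0879
```

```bash
python3 -c "
from h import *
r=snap('wrist','w1')
print(r['cam_to_world'].round(3).tolist())
go(.58,-.22,.32,8)"
```

```text
[[0.991, -0.129, -0.034, 0.572], [0.133, 0.958, 0.256, -0.152], [-0.001, -0.258, 0.966, 0.482], [0.0, 0.0, 0.0, 1.0]]
shift [ 0.4 -2.5 -0.9] rot [-0.0003  0.0011 -0.0065] rows 1.0 t 1.55 op 0.0879 F [-0.  -0.3 -0.5]
```

View pics/w1.png

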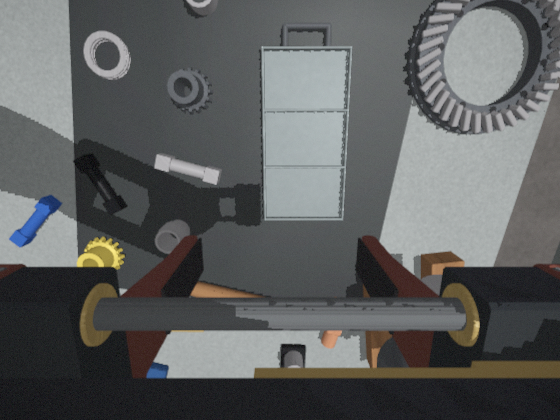

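```bash
cat > tray.py <<'E'
from h import *
def tray(n,box,th=110,show=None):
    r=load(n); f=r["frame"]; g=cv2.cvtColor(f,cv2.COLOR_RGB2GRAY)
    u0,v0,u1,v1=box
    m=np.zeros_like(g); m[v0:v1,u0:u1]=(g[v0:v1,u0:u1]>th)*255
    m=cv2.morphologyEx(m,cv2.MORPH_CLOSE,np.ones((5,5)))
    m=cv2.morphologyEx(m,cv2.MORPH_OPEN,np.ones((15,15)))
    c=max(cv2.findContours(m,0,1)[0],key=cv2.contourArea)
    # pixel area includes half px borders: expand hull via minAreaRect in world plane
    P=np.array([ray(r,p[0][0],p[0][1],.014)[:2] for p in c],np.float32)*1000
    print(n,cv2.minAreaRect(P))
    # robust: fit each side by lines
    (cx,cy),(w,h),a=cv2.minAreaRect(P)
    A=np.radians(a); ex=np.array([np.cos(A),np.sin(A)]);ey=np.array([-np.sin(A),np.cos(A)])
    L=(P-[cx,cy])@np.array([ex,ey]).T
    for k,(s,half,oth) in enumerate([(0,w/2,h/2),(0,w/2,h/2),(1,h/2,w/2),(1,h/2,w/2)]):
        sg=[1,-1,1,-1][k]
        S=L[(np.abs(L[:,s]-sg*half)<5)&(np.abs(L[:,1-s])<oth-8)]
        vx,vy,x0,y0=cv2.fitLine(S.astype(np.float32),cv2.DIST_HUBER,0,.01,.01).ravel()
        d=np.median(S[:,s]); print("  side",s,sg,"off",round(float(d),1),"slope deg",round(float(np.degrees(np.arctan((vx/vy) if s==0 else (vy/vx)))),2),len(S))
E
python3 - <<'E'
from tray import *
tray("w1",(255,38,358,226)); tray("top0",(270,105,384,176),130)
r=load("w1")
for n,(u,v),z in [("gear",(185,85),.048),("shaft",(187,169),.018),("sleeve",(172,236),.04)]: print(n,ray(r,u,v,z).round(3))
cv2.imwrite("pics/w1c.png",cv2.resize(r["frame"][30:260,140:370,::-1],None,fx=2.6,fy=2.6,interpolation=cv2.INTER_CUBIC))
E
```

```text
w1 ((611.41162109375, -160.63790893554688), (127.3821029663086, 262.4422607421875), 7.364225387573242)
  side 0 1 off 62.1 slope deg -0.37 172
  side 0 -1 off -62.7 slope deg -0.38 173
  side 1 1 off 131.1 slope deg 0.29 19
  side 1 -1 off -130.9 slope deg 0.31 70
top0 ((612.5946044921875, -163.359375), (127.55867004394531, 255.70668029785156), 7.703917980194092)
  side 0 1 off 61.2 slope deg 0.73 74
  side 0 -1 off -62.2 slope deg 0.11 79
  side 1 1 off 124.9 slope deg -0.55 31
  side 1 -1 off -126.1 slope deg -0.67 36
gear [ 0.441 -0.117  0.048]
shaft [ 0.441 -0.233  0.018]
sleeve [ 0.431 -0.335  0.04 ]
```

View pics/w1c.png

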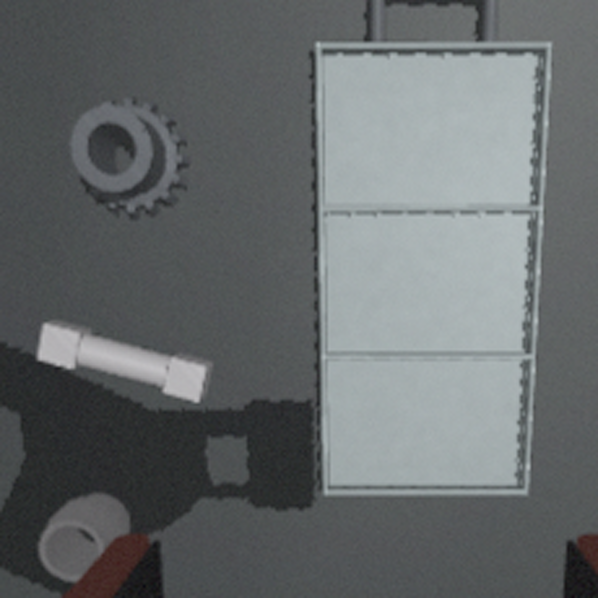

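Run:
```python
from h import *
r=load("w1")
c=lambda x,y:ray(r,x/2.6+140-.3,y/2.6+30-.3,.014)[:2]*1000
P=dict(TL=(317,43),TR=(552,43),BR=(528,494),BL=(323,495),d1l=(322,209),d1r=(541,208),d2l=(323,356),d2r=(533,356))
W={k:c(*v) for k,v in P.items()}
for k in W: print(k,W[k].round(1))
n=np.linalg.norm
print(n(W["TL"]-W["TR"]),n(W["BL"]-W["BR"]),n(W["TL"]-W["BL"]),n(W["TR"]-W["BR"]))
print("mean",np.mean([W[k] for k in("TL","TR","BL","BR")],0), "mid d", (W["d1l"]+W["d1r"]+W["d2l"]+W["d2r"])/4)
for a,b in(("BL","TL"),("BR","TR")):
    d=W[b]-W[a]; print(np.degrees(np.arctan2(-d[0],d[1])))
for a,b in(("TL","TR"),("BL","BR"),("d1l","d1r"),("d2l","d2r")):
    d=W[b]-W[a]; print(np.degrees(np.arctan2(d[1],d[0])))
```

```text
TL [533.1 -49.5]
TR [657.1 -32.8]
BR [ 691.2 -281.5]
BL [ 566.6 -298.9]
d1l [ 545.9 -132.8]
d1r [ 667.2 -115.9]
d2l [ 556.3 -214.3]
d2r [ 678.3 -197.9]
125.09257810145695 125.77047686127668 251.68488149919037 251.0057207907989
mean [ 611.97414373 -165.64959595] mid d [ 611.92236845 -165.20878739]
7.6528673731589985
7.8071827665394835
7.654922794733106
7.964725260865631
7.910270784730267
7.666500369502882
```

```bash
python3 -c "
from h import *
go(.47,.16,.27,7.75)"
```

```text
shift [ -58.1 -393.7   49.3] rot [-0.0003  0.0011 -0.0021] rows 7.0 t 1.55 op 0.0879 F [-0.  -0.3 -0.5]
```

Emit:
jog_arm:
  moves:
    - {"x": -58,"y": -394,"z": 49,"wx": 0,"wy": 0,"wz": 0,"fingers": 1}
    - {"x": -58,"y": -394,"z": 49,"wx": 0,"wy": 0,"wz": 0,"fingers": 1}
    - {"x": -58,"y": -394,"z": 49,"wx": 0,"wy": 0,"wz": 0,"fingers": 1}
    - {"x": -58,"y": -394,"z": 49,"wx": 0,"wy": 0,"wz": 0,"fingers": 1}
    - {"x": -58,"y": -394,"z": 49,"wx": 0,"wy": 0,"wz": 0,"fingers": 1}
    - {"x": -58,"y": -394,"z": 49,"wx": 0,"wy": 0,"wz": 0,"fingers": 1}
    - {"x": -58,"y": -394,"z": 49,"wx": 0,"wy": 0,"wz": 0,"fingers": 1}
    - {"x": -58,"y": -394,"z": 49,"wx": 0,"wy": 0,"wz": 0,"fingers": 1}
    - {"x": -58,"y": -394,"z": 49,"wx": 0,"wy": 0,"wz": 0,"fingers": 1}

```text
time: 2.68
eef_pos: [0.471, 0.1596, 0.2707]
tcp_rot: [0.0, 0.998, 0.066, 0.0]
ft_force: [0.5, 0.6, 0.7]
opening: 0.0881
```

```bash
python3 -c "
from h import *
r=snap('wrist','w2')
go(.47,.16,.27,7.75)"
```

```text
shift [-1.1 -0.6  0.8] rot [ 0.0003 -0.0002 -0.0031] rows 1.0 t 2.73 op 0.0882 F [-0.6 -0.1 -0.2]
```

View pics/w2.png

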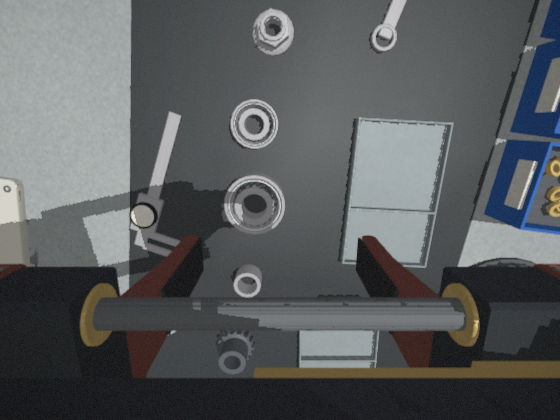

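Run:
```python
from h import *
r=load("w2");f=r["frame"][:,:,::-1]
cv2.imwrite("pics/w2a.png",cv2.resize(f[0:170,210:310],None,fx=3.5,fy=3.5,interpolation=cv2.INTER_CUBIC))
cv2.imwrite("pics/w2b.png",cv2.resize(f[105:280,325:465],None,fx=3.4,fy=3.4,interpolation=cv2.INTER_CUBIC))
```

```text
(no output)
```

View pics/w2a.png

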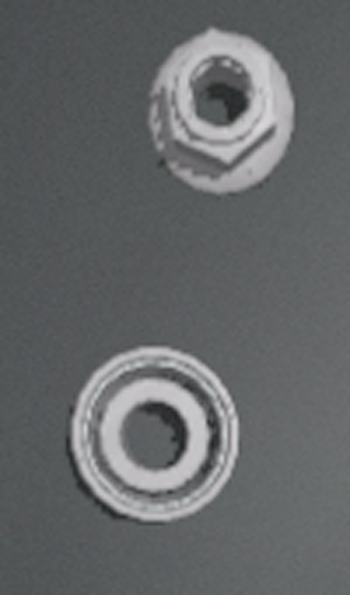

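View pics/w2b.png

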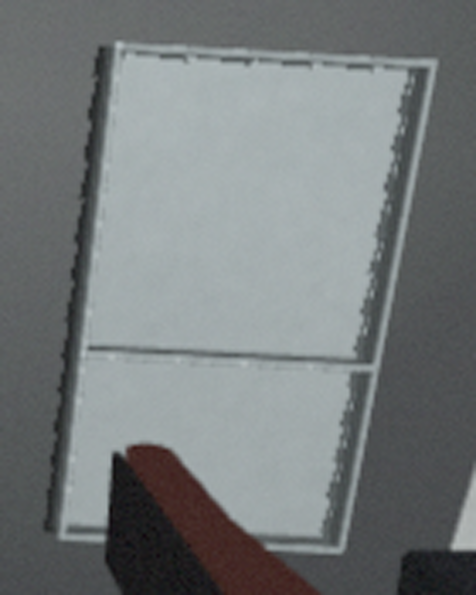

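Run:
```python
from h import *
r=load("w2")
c=lambda x,y:ray(r,x/3.4+325-.35,y/3.4+105-.35,.014)[:2]*1000
P=dict(TL=(114,43),TR=(438,61),BR=(343,551),BL=(58,538),d1l=(85,350),d1r=(375,367))
W={k:c(*v) for k,v in P.items()}
for k in W: print(k,W[k].round(1))
n=np.linalg.norm
print(n(W["TL"]-W["TR"]),n(W["BL"]-W["BR"]),n(W["TL"]-W["BL"]),n(W["TR"]-W["BR"]))
print("mean",np.mean([W[k] for k in("TL","TR","BL","BR")],0), "mid d", (W["d1l"]+W["d1r"])/2)
for a,b in(("BL","TL"),("BR","TR")):
    d=W[b]-W[a]; print(np.degrees(np.arctan2(-d[0],d[1])))
for a,b in(("TL","TR"),("BL","BR"),("d1l","d1r")):
    d=W[b]-W[a]; print(np.degrees(np.arctan2(d[1],d[0])))
b=lambda x,y,z:ray(r,x/3.5+210-.35,y/3.5-.35,z)*1000
print("bear",b(154,434.5,.026),b(155.5,432,.022)); print("nut collar",b(220.5,86,.028))
print("dia",b(98,434,.026)[0]-b(210,434,.026)[0],b(73,434,.022)[0]-b(238,434,.022)[0])
# cross check in top & side views
for nm in("top0","side0"):
    for p in(b(154,434.5,.026),b(220.5,86,.028)): print(nm,np.round(proj(load(nm),p/1000),1))
```

```text
TL [563.9 254.4]
TR [689.8 264.4]
BR [705.9  57.5]
BL [580.8  47.1]
d1l [576.3 132.4]
d1r [697.9 141.1]
126.21112694484516 125.58025032647288 207.90306449599677 207.48057439852434
mean [635.10721087 155.86191732] mid d [637.05786848 136.74498217]
4.650709700450923
4.476487910515062
4.556860973739612
4.74958763029025
4.128817871293097
bear [429.88981286 228.11586548  26.        ] [430.01985298 229.05933547  22.        ]
nut collar [439.71004731 343.63480224  28.        ]
dia -40.6202500266283 -60.43016110690553
top0 [194.3 206.1]
top0 [153.6 203.5]
side0 [222.2 274.6]
side0 [185.2 310.6]
```

```bash
python3 -c "
from h import *
go(.430,.2285,.09,7.75)
go(.430,.2285,.006,7.75)"
```

```text
shift [-31.7 -73.8 180.7] rot [ 0.0003 -0.0002 -0.0031] rows 4.0 t 2.73 op 0.0882 F [-0.6 -0.1 -0.2]
shift [-31.7 -73.9 264.7] rot [ 0.0003 -0.0002 -0.0031] rows 5.0 t 2.73 op 0.0882 F [-0.6 -0.1 -0.2]
```

Emit:
jog_arm:
  moves:
    - {"x": -32,"y": -74,"z": 181,"wx": 0,"wy": 0,"wz": 0,"fingers": 1}
    - {"x": -32,"y": -74,"z": 181,"wx": 0,"wy": 0,"wz": 0,"fingers": 1}
    - {"x": -32,"y": -74,"z": 181,"wx": 0,"wy": 0,"wz": 0,"fingers": 1}
    - {"x": -32,"y": -74,"z": 181,"wx": 0,"wy": 0,"wz": 0,"fingers": 1}
    - {"x": -32,"y": -74,"z": 181,"wx": 0,"wy": 0,"wz": 0,"fingers": 1}

```text
time: 3.35
eef_pos: [0.43, 0.2295, 0.0901]
tcp_rot: [0.0, 0.998, 0.067, -0.0]
ft_force: [-0.9, 0.2, 0.0]
opening: 0.0876
```

```bash
python3 -c "
from h import *
r=snap('wrist','w3')
go(.430,.2285,.006,7.75)
cv2.imwrite('pics/w3a.png',cv2.resize(r['frame'][:320,130:430,::-1],None,fx=1.8,fy=1.8))
print(proj(r,(.43,.2285,.026)))"
```

```text
shift [-1.2  1.2 85.1] rot [-0.0006 -0.0021 -0.0022] rows 2.0 t 3.4 op 0.0877 F [0.7 0.9 0.6]
(np.float64(277.78937309831883), np.float64(221.54008275356082))
```

View pics/w3a.png

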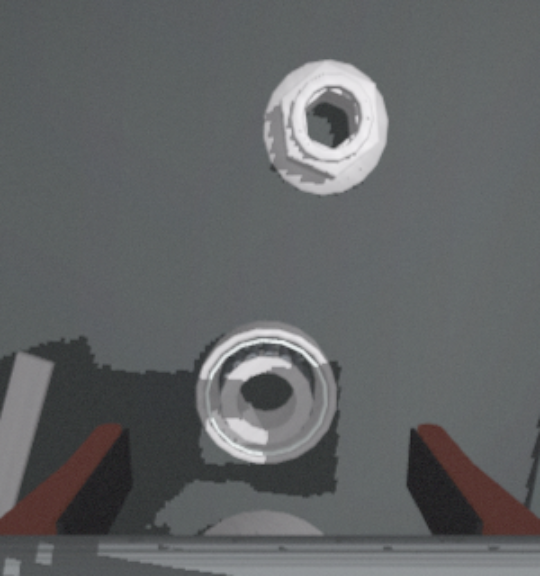

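```bash
python3 -c "
from h import *
r=load('w3')
print(ray(r,267/1.8+130,392.5/1.8,.022), ray(r,267/1.8+130,394/1.8,.026))
print('nut',ray(r,332/1.8+130,112/1.8,.028),'flange',ray(r,326/1.8+130,129/1.8,.005))
p=ray(r,332/1.8+130,112/1.8,.028);print(proj(load('top0'),p))
"
```

```text
[0.43019594 0.23014858 0.022     ] [0.43013424 0.23068258 0.026     ]
nut [0.43959946 0.34374098 0.028     ] flange [0.44003213 0.34154971 0.005     ]
(np.float64(153.51724343795556), np.float64(203.5824857154462))
```

Emit:
jog_arm:
  moves:
    - {"x": 0,"y": -1,"z": 50,"wx": 0,"wy": 0,"wz": 0,"fingers": 1}
    - {"x": 0,"y": -1,"z": 84,"wx": 0,"wy": 0,"wz": 0,"fingers": 1}
    - {"x": 0,"y": -1,"z": 84,"wx": 0,"wy": 0,"wz": 0,"fingers": 1}
    - {"x": 0,"y": -1,"z": 84,"wx": 0,"wy": 0,"wz": 0,"fingers": 0.5}
    - {"x": 0,"y": -1,"z": 84,"wx": 0,"wy": 0,"wz": 0,"fingers": 0.5}
    - {"x": 0,"y": -1,"z": 84,"wx": 0,"wy": 0,"wz": 0,"fingers": 0.5}
    - {"x": 0,"y": -1,"z": 84,"wx": 0,"wy": 0,"wz": 0,"fingers": 0.5}
    - {"x": 0,"y": -1,"z": 84,"wx": 0,"wy": 0,"wz": 0,"fingers": 0.5}
  grip_force: 30

```text
time: 4.4
eef_pos: [0.4294, 0.2312, 0.0069]
tcp_rot: [-0.0, 0.998, 0.067, 0.001]
ft_force: [-1.2, -2.7, 11.1]
opening: 0.0615
```

```bash
python3 -c "
from h import *
go(.430,.2285,.12,7.75)
go(.601,-.083,.12,7.75)"
```

```text
shift [   0.4    2.7 -113.1] rot [-0.0003 -0.0011 -0.0011] rows 2.0 t 4.4 op 0.0615 F [-1.2 -2.7 11.1]
shift [ 128.2  334.3 -113.1] rot [-0.0003 -0.0011 -0.0011] rows 7.0 t 4.4 op 0.0615 F [-1.2 -2.7 11.1]
```

Emit:
jog_arm:
  moves:
    - {"x": 0,"y": 0,"z": -55,"wx": 0,"wy": 0,"wz": 0,"fingers": 0.5}
    - {"x": 0,"y": 0,"z": -94,"wx": 0,"wy": 0,"wz": 0,"fingers": 0.5}
    - {"x": 128,"y": 334,"z": -94,"wx": 0,"wy": 0,"wz": 0,"fingers": 0.5}
    - {"x": 128,"y": 334,"z": -94,"wx": 0,"wy": 0,"wz": 0,"fingers": 0.5}
    - {"x": 128,"y": 334,"z": -94,"wx": 0,"wy": 0,"wz": 0,"fingers": 0.5}
    - {"x": 128,"y": 334,"z": -94,"wx": 0,"wy": 0,"wz": 0,"fingers": 0.5}
    - {"x": 128,"y": 334,"z": -94,"wx": 0,"wy": 0,"wz": 0,"fingers": 0.5}
    - {"x": 128,"y": 334,"z": -94,"wx": 0,"wy": 0,"wz": 0,"fingers": 0.5}
    - {"x": 128,"y": 334,"z": -94,"wx": 0,"wy": 0,"wz": 0,"fingers": 0.5}
    - {"x": 128,"y": 334,"z": -94,"wx": 0,"wy": 0,"wz": 0,"fingers": 0.5}

```text
time: 5.65
eef_pos: [0.5994, -0.0824, 0.0993]
tcp_rot: [-0.0, 0.998, 0.067, -0.001]
ft_force: [-1.1, -0.6, -3.0]
opening: 0.0615
```

```bash
python3 -c "
from h import *
snap('wrist','w4')
go(.601,-.083,.010,7.75)"
```

```text
shift [ 1.6  1.4 89.4] rot [-0.0007  0.0015 -0.0007] rows 2.0 t 5.7 op 0.0616 F [ 0.6  0.1 -2.9]
```

View pics/w4.png

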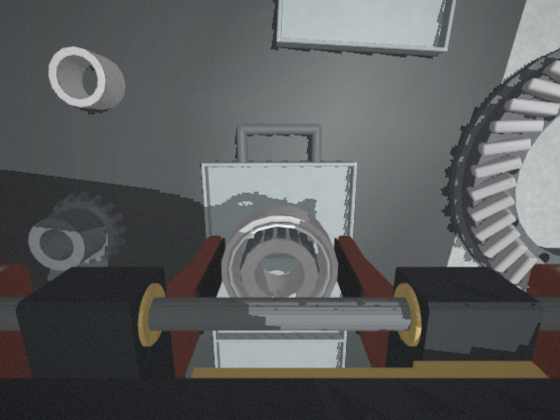

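```bash
python3 -c "
from h import *
r=load('w4')
print(ray(r,203,164,.014),ray(r,356,163,.014))
# ring top outer left/right extremes at v~262: at its height
for u,v in((223,262),(338,262),(280,214)):print(ray(r,u,v,.099-.006+.022))
"
```

```text
[ 0.53388659 -0.04983291  0.014     ] [ 0.65595909 -0.03262834  0.014     ]
[ 0.57106702 -0.08410751  0.115     ]
[ 0.63037471 -0.07612192  0.115     ]
[ 0.59699666 -0.05439954  0.115     ]
```

Emit:
jog_arm:
  moves:
    - {"x": 1,"y": 1,"z": 50,"wx": 0,"wy": 0,"wz": 0,"fingers": 0.5}
    - {"x": 1,"y": 1,"z": 80,"wx": 0,"wy": 0,"wz": 0,"fingers": 0.5}
    - {"x": 1,"y": 1,"z": 86,"wx": 0,"wy": 0,"wz": 0,"fingers": 0.5}
    - {"x": 1,"y": 1,"z": 89,"wx": 0,"wy": 0,"wz": 0,"fingers": 0.5}
    - {"x": 1,"y": 1,"z": 90,"wx": 0,"wy": 0,"wz": 0,"fingers": 0.5}
    - {"x": 1,"y": 1,"z": 90,"wx": 0,"wy": 0,"wz": 0,"fingers": 0.5}

```text
time: 6.45
eef_pos: [0.6024, -0.0838, 0.0108]
tcp_rot: [0.0, 0.998, 0.067, 0.001]
ft_force: [-0.1, -0.3, -2.7]
opening: 0.0614
```

Emit:
jog_arm:
  moves:
    - {"x": 0,"y": 0,"z": 0.7,"wx": 0,"wy": 0,"wz": 0,"fingers": 0.5}
    - {"x": 0,"y": 0,"z": 0.7,"wx": 0,"wy": 0,"wz": 0,"fingers": 0.5}

```text
time: 6.7
eef_pos: [0.6022, -0.0839, 0.0099]
tcp_rot: [0.0, 0.998, 0.067, 0.001]
ft_force: [-1.2, 1.1, 6.2]
opening: 0.0613
```

Contact (force now +6 N). Release, open partially, and retreat.

Emit:
jog_arm:
  moves:
    - {"x": 0,"y": 0,"z": 0,"wx": 0,"wy": 0,"wz": 0,"fingers": 0.85}
    - {"x": 0,"y": 0,"z": 0,"wx": 0,"wy": 0,"wz": 0,"fingers": 0.85}
    - {"x": 0,"y": 0,"z": 0,"wx": 0,"wy": 0,"wz": 0,"fingers": 0.85}
    - {"x": 0,"y": 0,"z": -20,"wx": 0,"wy": 0,"wz": 0,"fingers": 0.85}
    - {"x": 0,"y": 0,"z": -60,"wx": 0,"wy": 0,"wz": 0,"fingers": 0.85}
    - {"x": 0,"y": 0,"z": -110,"wx": 0,"wy": 0,"wz": 0,"fingers": 0.85}
    - {"x": 0,"y": 0,"z": -110,"wx": 0,"wy": 0,"wz": 0,"fingers": 0.85}

```text
time: 7.58
eef_pos: [0.6048, -0.0842, 0.1244]
tcp_rot: [0.001, 0.998, 0.067, 0.004]
ft_force: [0.6, 0.4, 0.6]
opening: 0.0744
```

```bash
python3 -c "
from h import *
snap('wrist','w5')
go(.432,-.36,.15,7.75)"
```

```text
shift [-206.4  250.7  -28.6] rot [ 0.0015 -0.0049 -0.0012] rows 6.0 t 7.62 op 0.0748 F [ 0.4  0.  -0.1]
```

View pics/w5.png

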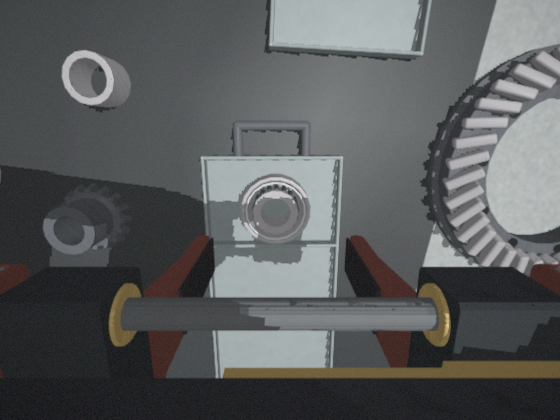

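```bash
python3 -c "
from h import *
print(ray(load('w5'),275,208.5,.025))
go(.431,-.35,.16,7.75)"
```

```text
[ 0.60292575 -0.08466609  0.025     ]
shift [-206.   240.7  -38.6] rot [ 0.0015 -0.0049 -0.0012] rows 6.0 t 7.62 op 0.0748 F [ 0.4  0.  -0.1]
```

Emit:
jog_arm:
  moves:
    - {"x": -206,"y": 240,"z": -36,"wx": 0,"wy": 0,"wz": 0,"fingers": 0.85}
    - {"x": -206,"y": 240,"z": -36,"wx": 0,"wy": 0,"wz": 0,"fingers": 0.85}
    - {"x": -206,"y": 240,"z": -36,"wx": 0,"wy": 0,"wz": 0,"fingers": 0.85}
    - {"x": -206,"y": 240,"z": -36,"wx": 0,"wy": 0,"wz": 0,"fingers": 0.85}
    - {"x": -206,"y": 240,"z": -36,"wx": 0,"wy": 0,"wz": 0,"fingers": 0.85}
    - {"x": -206,"y": 240,"z": -36,"wx": 0,"wy": 0,"wz": 0,"fingers": 0.85}
    - {"x": -206,"y": 240,"z": -36,"wx": 0,"wy": 0,"wz": 0,"fingers": 0.85}

```text
time: 8.5
eef_pos: [0.429, -0.3488, 0.1543]
tcp_rot: [-0.001, 0.998, 0.066, -0.0]
ft_force: [0.4, 1.0, 0.3]
opening: 0.0745
```

```bash
python3 -c "
from h import *
snap('wrist','w6')
go(.431,-.336,.1,7.75)"
```

```text
shift [  3.2 -11.7  54.3] rot [-0.0013  0.0008 -0.0012] rows 1.0 t 8.55 op 0.0747 F [ 0.3 -0.   0.1]
```

View pics/w6.png

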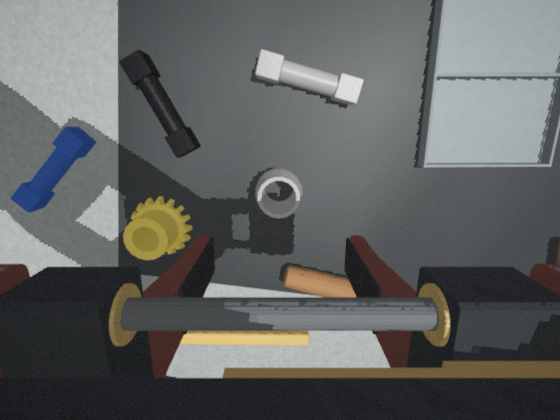

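```bash
python3 -c "
from h import *
r=load('w6')
cv2.imwrite('pics/w6a.png',cv2.resize(r['frame'][40:230,230:380,::-1],None,fx=4,fy=4,interpolation=cv2.INTER_CUBIC))"
```

```text
(no output)
```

View pics/w6a.png

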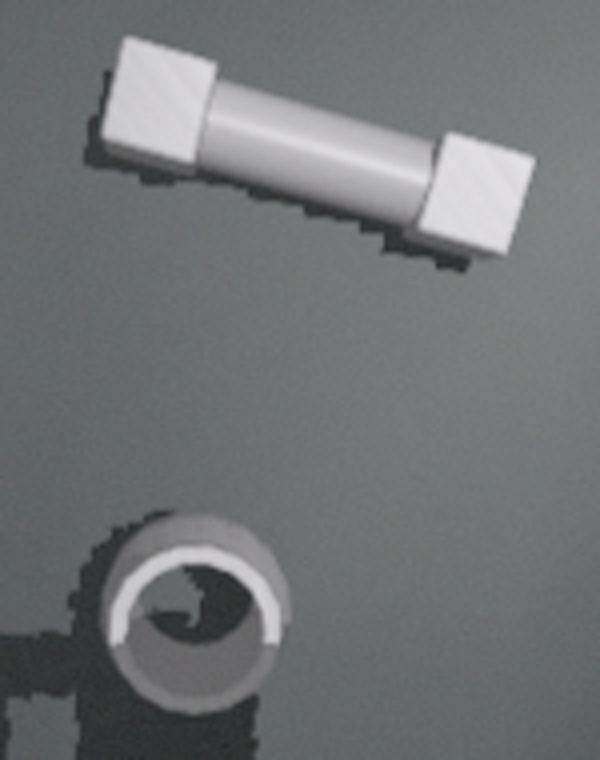

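```bash
python3 -c "
from h import *
r=load('w6')
c=lambda x,y,z:ray(r,x/4+230-.4,y/4+40-.4,z)*1000
print('sleeve',c(195,630,.052),c(282,630,.052)[0]-c(108,630,.052)[0])
A=np.mean([c(*p,.022) for p in((125,37),(217,62),(195,163),(103,137))],0);B=np.mean([c(*p,.022) for p in((448,132),(536,157),(507,255),(418,230))],0)
print('shaft',A,B,(A+B)/2,np.linalg.norm(A-B),np.degrees(np.arctan2(B[1]-A[1],B[0]-A[0])))
go(.4305,-.336,.007,7.75)
"
```

```text
sleeve [ 427.81403439 -338.95812159   52.        ] 38.2000677797684
shaft [ 405.16821945 -227.59713965   22.        ] [ 478.4717196  -237.46391676   22.        ] [ 441.81996953 -232.53052821   22.        ] 73.96456195127344 -7.666035203053194
shift [  2.7 -11.6 147.3] rot [-0.0013  0.0008 -0.0012] rows 3.0 t 8.55 op 0.0747 F [ 0.3 -0.   0.1]
```

```bash
python3 -c "
from h import *
go(.428,-.339,.0075,7.75)
"
```

```text
shift [-1.000e-01 -9.000e+00  1.468e+02] rot [-0.0013  0.0008 -0.0012] rows 3.0 t 8.55 op 0.0747 F [ 0.3 -0.   0.1]
```

Emit:
jog_arm:
  moves:
    - {"x": 0,"y": -9,"z": 50,"wx": 0,"wy": 0,"wz": 0,"fingers": 0.85}
    - {"x": 0,"y": -9,"z": 100,"wx": 0,"wy": 0,"wz": 0,"fingers": 0.85}
    - {"x": 0,"y": -9,"z": 147,"wx": 0,"wy": 0,"wz": 0,"fingers": 0.85}
    - {"x": 0,"y": -9,"z": 147,"wx": 0,"wy": 0,"wz": 0,"fingers": 0.85}
    - {"x": 0,"y": -9,"z": 147,"wx": 0,"wy": 0,"wz": 0,"fingers": 0.3}
    - {"x": 0,"y": -9,"z": 147,"wx": 0,"wy": 0,"wz": 0,"fingers": 0.3}
    - {"x": 0,"y": -9,"z": 147,"wx": 0,"wy": 0,"wz": 0,"fingers": 0.3}
    - {"x": 0,"y": -9,"z": 147,"wx": 0,"wy": 0,"wz": 0,"fingers": 0.3}
    - {"x": 0,"y": -9,"z": 147,"wx": 0,"wy": 0,"wz": 0,"fingers": 0.3}

```text
time: 9.68
eef_pos: [0.4289, -0.3408, 0.0094]
tcp_rot: [0.001, 0.998, 0.067, 0.001]
ft_force: [-0.5, 1.6, 8.0]
opening: 0.0445
```

```bash
python3 -c "
from h import *
go(.612,-.165,.13,7.75)
"
```

```text
shift [ 205.1 -149.6 -120.5] rot [ 0.0014 -0.0014 -0.0015] rows 5.0 t 9.68 op 0.0445 F [-0.5  1.6  8. ]
```

Emit:
jog_arm:
  moves:
    - {"x": 0,"y": 0,"z": -40,"wx": 0,"wy": 0,"wz": 0,"fingers": 0.3}
    - {"x": 0,"y": 0,"z": -90,"wx": 0,"wy": 0,"wz": 0,"fingers": 0.3}
    - {"x": 205,"y": -150,"z": -90,"wx": 0,"wy": 0,"wz": 0,"fingers": 0.3}
    - {"x": 205,"y": -150,"z": -90,"wx": 0,"wy": 0,"wz": 0,"fingers": 0.3}
    - {"x": 205,"y": -150,"z": -90,"wx": 0,"wy": 0,"wz": 0,"fingers": 0.3}
    - {"x": 205,"y": -150,"z": -90,"wx": 0,"wy": 0,"wz": 0,"fingers": 0.3}
    - {"x": 205,"y": -150,"z": -90,"wx": 0,"wy": 0,"wz": 0,"fingers": 0.3}
    - {"x": 205,"y": -150,"z": -90,"wx": 0,"wy": 0,"wz": 0,"fingers": 0.3}
    - {"x": 205,"y": -150,"z": -90,"wx": 0,"wy": 0,"wz": 0,"fingers": 0.3}

```text
time: 10.8
eef_pos: [0.6101, -0.1652, 0.0979]
tcp_rot: [-0.0, 0.998, 0.066, -0.001]
ft_force: [0.1, -0.2, -1.5]
opening: 0.0438
```

```bash
python3 -c "
from h import *
snap('wrist','w7')
go(.612,-.165,.013,7.75)
"
```

```text
shift [ 1.9 -0.1 85. ] rot [-0.0002  0.0008 -0.0031] rows 2.0 t 10.85 op 0.0443 F [-1.2  0.5 -0.2]
```

View pics/w7.png

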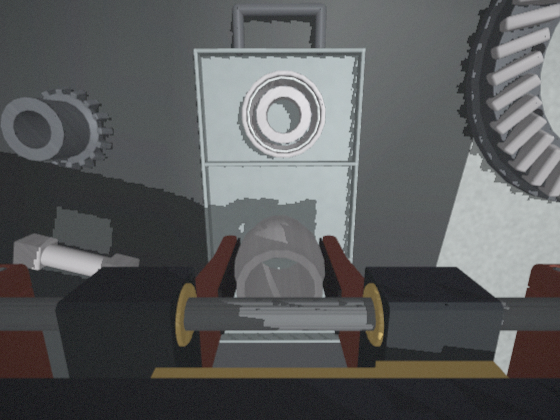

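Emit:
jog_arm:
  moves:
    - {"x": 1,"y": 0,"z": 45,"wx": 0,"wy": 0,"wz": 0,"fingers": 0.3}
    - {"x": 1,"y": 0,"z": 76,"wx": 0,"wy": 0,"wz": 0,"fingers": 0.3}
    - {"x": 1,"y": 0,"z": 83,"wx": 0,"wy": 0,"wz": 0,"fingers": 0.3}
    - {"x": 1,"y": 0,"z": 85.5,"wx": 0,"wy": 0,"wz": 0,"fingers": 0.3}
    - {"x": 1,"y": 0,"z": 86.5,"wx": 0,"wy": 0,"wz": 0,"fingers": 0.3}
    - {"x": 1,"y": 0,"z": 86.5,"wx": 0,"wy": 0,"wz": 0,"fingers": 0.3}

```text
time: 11.6
eef_pos: [0.6131, -0.1643, 0.0126]
tcp_rot: [0.0, 0.998, 0.067, 0.001]
ft_force: [-0.0, -0.9, -1.9]
opening: 0.0443
```

Emit:
jog_arm:
  moves:
    - {"x": 0,"y": 0,"z": 0.7,"wx": 0,"wy": 0,"wz": 0,"fingers": 0.3}
    - {"x": 0,"y": 0,"z": 0.7,"wx": 0,"wy": 0,"wz": 0,"fingers": 0.3}

```text
time: 11.85
eef_pos: [0.6131, -0.1642, 0.0124]
tcp_rot: [0.0, 0.998, 0.067, 0.001]
ft_force: [-2.5, -0.2, 7.7]
opening: 0.0442
```

Emit:
jog_arm:
  moves:
    - {"x": 0,"y": 0,"z": 0,"wx": 0,"wy": 0,"wz": 0,"fingers": 0.85}
    - {"x": 0,"y": 0,"z": 0,"wx": 0,"wy": 0,"wz": 0,"fingers": 0.85}
    - {"x": 0,"y": 0,"z": 0,"wx": 0,"wy": 0,"wz": 0,"fingers": 0.85}
    - {"x": 0,"y": 0,"z": -25,"wx": 0,"wy": 0,"wz": 0,"fingers": 0.85}
    - {"x": 0,"y": 0,"z": -70,"wx": 0,"wy": 0,"wz": 0,"fingers": 0.85}
    - {"x": 0,"y": 0,"z": -120,"wx": 0,"wy": 0,"wz": 0,"fingers": 0.85}
    - {"x": 0,"y": 0,"z": -120,"wx": 0,"wy": 0,"wz": 0,"fingers": 0.85}

```text
time: 12.72
eef_pos: [0.6152, -0.1648, 0.135]
tcp_rot: [0.001, 0.998, 0.067, 0.004]
ft_force: [0.4, -0.3, -0.5]
opening: 0.0747
```

```bash
python3 -c "
from h import *
snap('wrist','w8')
go(.44,.30,.15,7.75)
"
```

```text
shift [-109.9 -483.3  -18.5] rot [ 0.0015 -0.0035 -0.0012] rows 8.0 t 12.78 op 0.0744 F [-0.  -0.3 -0.7]
```

View pics/w8.png

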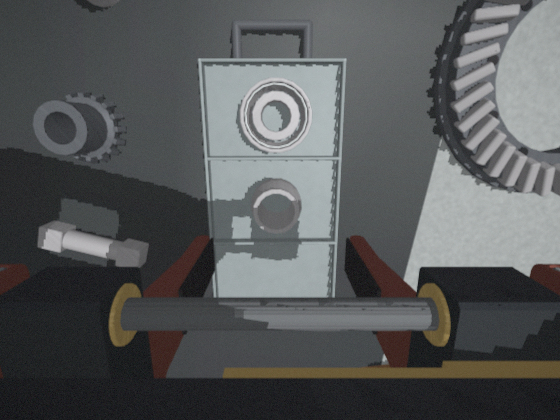

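Emit:
jog_arm:
  moves:
    - {"x": -110,"y": -483,"z": -20,"wx": 0,"wy": 0,"wz": 0,"fingers": 0.85}
    - {"x": -110,"y": -483,"z": -20,"wx": 0,"wy": 0,"wz": 0,"fingers": 0.85}
    - {"x": -110,"y": -483,"z": -20,"wx": 0,"wy": 0,"wz": 0,"fingers": 0.85}
    - {"x": -110,"y": -483,"z": -20,"wx": 0,"wy": 0,"wz": 0,"fingers": 0.85}
    - {"x": -110,"y": -483,"z": -20,"wx": 0,"wy": 0,"wz": 0,"fingers": 0.85}
    - {"x": -110,"y": -483,"z": -20,"wx": 0,"wy": 0,"wz": 0,"fingers": 0.85}
    - {"x": -110,"y": -483,"z": -20,"wx": 0,"wy": 0,"wz": 0,"fingers": 0.85}
    - {"x": -110,"y": -483,"z": -20,"wx": 0,"wy": 0,"wz": 0,"fingers": 0.85}
    - {"x": -110,"y": -483,"z": -20,"wx": 0,"wy": 0,"wz": 0,"fingers": 0.85}
    - {"x": -110,"y": -483,"z": -20,"wx": 0,"wy": 0,"wz": 0,"fingers": 0.85}
    - {"x": -110,"y": -483,"z": -20,"wx": 0,"wy": 0,"wz": 0,"fingers": 0.85}

```text
time: 14.15
eef_pos: [0.439, 0.2984, 0.1501]
tcp_rot: [0.0, 0.998, 0.066, -0.001]
ft_force: [-0.3, -0.7, 0.2]
opening: 0.0746
```

```bash
python3 -c "
from h import *
r=snap('wrist','w9')
u,v=map(int,proj(r,(.44,.343,.02)));print(u,v)
cv2.imwrite('pics/w9a.png',cv2.resize(r['frame'][v-40:v+40,u-40:u+40,::-1],None,fx=7,fy=7,interpolation=cv2.INTER_CUBIC))
go(.44,.343,.009,7.75)
"
```

```text
285 154
shift [  6.8 -44.2 141.3] rot [ 0.0006  0.0009 -0.0034] rows 3.0 t 14.2 op 0.0747 F [ 0.   0.5 -0.3]
```

View pics/w9a.png

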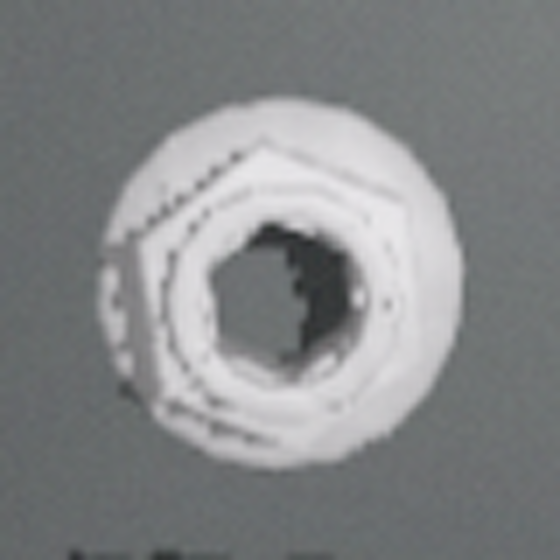

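```bash
python3 -c "
from h import *
r=load('w9')
c=lambda x,y,z:(ray(r,x/7+245-.43,y/7+114-.43,z)*1000)[:2]
V=[c(*p,.024) for p in((155,400),(138,242),(262,148),(408,200))]
for i,(a,b) in enumerate(zip(V,V[1:])):
  d=b-a; print(np.linalg.norm(d),np.degrees(np.arctan2(d[1],d[0])))
print('collar',c(283,298,.028),'flange',c(280,283,.0055))
print((V[0]+V[3])/2)
"
```

```text
21.054460297471092 103.09031653844909
20.36195853428117 44.0215024123682
20.354016017901557 -11.533947061007842
collar [439.35939334 342.56799588] flange [439.33004656 342.54504961]
[439.13923089 341.73280014]
```

```bash
python3 -c "
from h import *
go(.4393,.3424,.0105,14.5)
"
```

```text
shift [  6.  -43.7 139.8] rot [ 0.0005  0.001  -0.1212] rows 3.0 t 14.2 op 0.0747 F [ 0.   0.5 -0.3]
```

Emit:
jog_arm:
  moves:
    - {"x": 6,"y": -44,"z": 50,"wx": 0,"wy": 0,"wz": -0.121,"fingers": 0.85}
    - {"x": 6,"y": -44,"z": 100,"wx": 0,"wy": 0,"wz": -0.121,"fingers": 0.85}
    - {"x": 6,"y": -44,"z": 140,"wx": 0,"wy": 0,"wz": -0.121,"fingers": 0.85}
    - {"x": 6,"y": -44,"z": 140,"wx": 0,"wy": 0,"wz": -0.121,"fingers": 0.85}
    - {"x": 6,"y": -44,"z": 140,"wx": 0,"wy": 0,"wz": -0.121,"fingers": 0.55}
    - {"x": 6,"y": -44,"z": 140,"wx": 0,"wy": 0,"wz": -0.121,"fingers": 0.55}

```text
time: 14.95
eef_pos: [0.4404, 0.3449, 0.0127]
tcp_rot: [-0.001, 0.992, 0.127, 0.001]
ft_force: [0.3, 0.4, 0.3]
opening: 0.0582
```

Emit:
jog_arm:
  moves:
    - {"x": -0.5,"y": 2,"z": 2,"wx": 0,"wy": 0,"wz": 0,"fingers": 0.55}
    - {"x": -0.5,"y": 2,"z": 2,"wx": 0,"wy": 0,"wz": 0,"fingers": 0.2}
    - {"x": -0.5,"y": 2,"z": 2,"wx": 0,"wy": 0,"wz": 0,"fingers": 0.2}
    - {"x": -0.5,"y": 2,"z": 2,"wx": 0,"wy": 0,"wz": 0,"fingers": 0.2}
    - {"x": -0.5,"y": 2,"z": 2,"wx": 0,"wy": 0,"wz": 0,"fingers": 0.2}
    - {"x": -0.5,"y": 2,"z": 2,"wx": 0,"wy": 0,"wz": 0,"fingers": 0.2}

```text
time: 15.7
eef_pos: [0.4391, 0.3423, 0.0092]
tcp_rot: [0.0, 0.992, 0.127, 0.0]
ft_force: [-1.1, -1.7, 6.1]
opening: 0.0357
```

```bash
python3 -c "
from h import *
go(.623,-.247,.10,14.5)
"
```

```text
shift [ 29.3 616.7 -90.8] rot [ 0.     -0.0002  0.002 ] rows 10.0 t 15.7 op 0.0357 F [-1.1 -1.7  6.1]
```

Emit:
jog_arm:
  moves:
    - {"x": 0,"y": 0,"z": -50,"wx": 0,"wy": 0,"wz": 0,"fingers": 0.2}
    - {"x": 0,"y": 10,"z": -100,"wx": 0,"wy": 0,"wz": 0,"fingers": 0.2}
    - {"x": 29,"y": 617,"z": -100,"wx": 0,"wy": 0,"wz": 0,"fingers": 0.2}
    - {"x": 29,"y": 617,"z": -100,"wx": 0,"wy": 0,"wz": 0,"fingers": 0.2}
    - {"x": 29,"y": 617,"z": -100,"wx": 0,"wy": 0,"wz": 0,"fingers": 0.2}
    - {"x": 29,"y": 617,"z": -100,"wx": 0,"wy": 0,"wz": 0,"fingers": 0.2}
    - {"x": 29,"y": 617,"z": -100,"wx": 0,"wy": 0,"wz": 0,"fingers": 0.2}
    - {"x": 29,"y": 617,"z": -100,"wx": 0,"wy": 0,"wz": 0,"fingers": 0.2}
    - {"x": 29,"y": 617,"z": -100,"wx": 0,"wy": 0,"wz": 0,"fingers": 0.2}
    - {"x": 29,"y": 617,"z": -100,"wx": 0,"wy": 0,"wz": 0,"fingers": 0.2}
    - {"x": 29,"y": 617,"z": -100,"wx": 0,"wy": 0,"wz": 0,"fingers": 0.2}
    - {"x": 29,"y": 617,"z": -100,"wx": 0,"wy": 0,"wz": 0,"fingers": 0.2}
    - {"x": 29,"y": 617,"z": -100,"wx": 0,"wy": 0,"wz": 0,"fingers": 0.2}
    - {"x": 29,"y": 617,"z": -100,"wx": 0,"wy": 0,"wz": 0,"fingers": 0.2}
    - {"x": 29,"y": 617,"z": -100,"wx": 0,"wy": 0,"wz": 0,"fingers": 0.2}

```text
time: 17.58
eef_pos: [0.6221, -0.2459, 0.1085]
tcp_rot: [-0.0, 0.992, 0.128, -0.001]
ft_force: [-0.0, -0.6, -1.3]
opening: 0.0358
```

```bash
python3 -c "
from h import *
snap('wrist','w10')
go(.623,-.247,.0125,14.5)
"
```

```text
shift [ 0.4  1.3 96.1] rot [-0.0006  0.0006  0.0035] rows 2.0 t 17.62 op 0.0356 F [-0.2  0.6 -1. ]
```

View pics/w10.png

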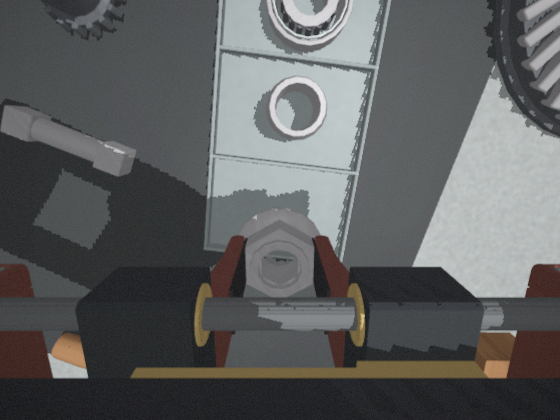

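Emit:
jog_arm:
  moves:
    - {"x": 0,"y": 1,"z": 45,"wx": 0,"wy": 0,"wz": 0,"fingers": 0.2}
    - {"x": 0,"y": 1,"z": 86,"wx": 0,"wy": 0,"wz": 0,"fingers": 0.2}
    - {"x": 0,"y": 1,"z": 93,"wx": 0,"wy": 0,"wz": 0,"fingers": 0.2}
    - {"x": 0,"y": 1,"z": 95.5,"wx": 0,"wy": 0,"wz": 0,"fingers": 0.2}
    - {"x": 0,"y": 1,"z": 96.5,"wx": 0,"wy": 0,"wz": 0,"fingers": 0.2}
    - {"x": 0,"y": 1,"z": 96.5,"wx": 0,"wy": 0,"wz": 0,"fingers": 0.2}

```text
time: 18.38
eef_pos: [0.6238, -0.2487, 0.0137]
tcp_rot: [0.001, 0.992, 0.127, 0.001]
ft_force: [0.2, -0.3, -2.5]
opening: 0.0358
```

Emit:
jog_arm:
  moves:
    - {"x": 0,"y": -1,"z": 0.8,"wx": 0,"wy": 0,"wz": 0,"fingers": 0.2}
    - {"x": 0,"y": -1,"z": 0.8,"wx": 0,"wy": 0,"wz": 0,"fingers": 0.2}

```text
time: 18.62
eef_pos: [0.6231, -0.2476, 0.0122]
tcp_rot: [0.0, 0.992, 0.127, 0.0]
ft_force: [-0.0, 0.8, 3.3]
opening: 0.0357
```

Emit:
jog_arm:
  moves:
    - {"x": 0,"y": 0,"z": 0,"wx": 0,"wy": 0,"wz": 0,"fingers": 0.75}
    - {"x": 0,"y": 0,"z": 0,"wx": 0,"wy": 0,"wz": 0,"fingers": 0.75}
    - {"x": 0,"y": 0,"z": 0,"wx": 0,"wy": 0,"wz": 0,"fingers": 0.75}
    - {"x": 0,"y": 0,"z": 0,"wx": 0,"wy": 0,"wz": 0,"fingers": 0.75}
    - {"x": 0,"y": 0,"z": -25,"wx": 0,"wy": 0,"wz": 0,"fingers": 0.75}
    - {"x": 0,"y": 0,"z": -75,"wx": 0,"wy": 0,"wz": 0,"fingers": 0.75}
    - {"x": 0,"y": 0,"z": -130,"wx": 0,"wy": 0,"wz": 0,"fingers": 0.75}
    - {"x": 0,"y": 0,"z": -130,"wx": 0,"wy": 0,"wz": 0,"fingers": 0.75}

```text
time: 19.62
eef_pos: [0.6257, -0.2487, 0.1466]
tcp_rot: [0.002, 0.992, 0.127, 0.004]
ft_force: [-0.5, -0.6, 0.6]
opening: 0.0658
```

```bash
python3 -c "
from h import *
snap('wrist','w11')
go(.44,-.14,.15,4.6)
"
```

```text
shift [-150.7 -150.9   -7.2] rot [ 0.0023 -0.0038  0.1747] rows 4.0 t 19.68 op 0.0657 F [-0.3 -0.  -1.1]
```

View pics/w11.png

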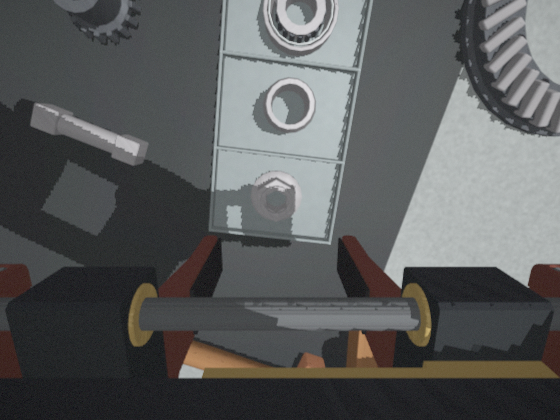

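Emit:
jog_arm:
  moves:
    - {"x": -151,"y": -151,"z": -10,"wx": 0,"wy": 0,"wz": 0.173,"fingers": 0.8}
    - {"x": -151,"y": -151,"z": -10,"wx": 0,"wy": 0,"wz": 0.173,"fingers": 0.8}
    - {"x": -151,"y": -151,"z": -10,"wx": 0,"wy": 0,"wz": 0.173,"fingers": 0.8}
    - {"x": -151,"y": -151,"z": -10,"wx": 0,"wy": 0,"wz": 0.173,"fingers": 0.8}
    - {"x": -151,"y": -151,"z": -10,"wx": 0,"wy": 0,"wz": 0.173,"fingers": 0.8}
    - {"x": -151,"y": -151,"z": -10,"wx": 0,"wy": 0,"wz": 0.173,"fingers": 0.8}

```text
time: 20.42
eef_pos: [0.4393, -0.1398, 0.151]
tcp_rot: [0.0, 0.999, 0.041, 0.0]
ft_force: [0.1, 0.2, 0.5]
opening: 0.0702
```

```bash
python3 -c "
from h import *
r=snap('wrist','w12')
u,v=map(int,proj(r,(.441,-.117,.035)));print(u,v)
cv2.imwrite('pics/w12a.png',cv2.resize(r['frame'][v-45:v+45,u-45:u+45,::-1],None,fx=6,fy=6,interpolation=cv2.INTER_CUBIC))
go(.441,-.117,.02,4.6)
"
```

```text
282 180
shift [  3.3 -22.8 131.1] rot [ 0.0001 -0.0002  0.0016] rows 3.0 t 20.48 op 0.0705 F [ 0.3 -0.7 -0. ]
```

View pics/w12a.png

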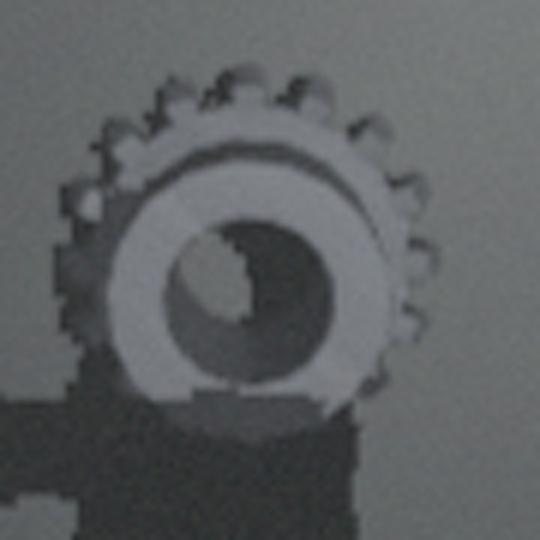

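```bash
python3 -c "
from h import *
r=load('w12')
c=lambda x,y,z:(ray(r,x/6+237-.4,y/6+135-.4,z)*1000)
p=c(250,301,.048);print(p,c(392,301,.048)-c(108,301,.048),proj(load('top0'),p/1000))
go(p[0]/1000,p[1]/1000,.025,4.6)
"
```

```text
[ 437.72592332 -119.11361253   48.        ] [41.46042174  3.39339867  0.        ] (np.float64(317.38459445022704), np.float64(199.6292975276295))
shift [ -0.2 -20.9 126.1] rot [ 0.0001 -0.0002  0.0016] rows 3.0 t 20.48 op 0.0705 F [ 0.3 -0.7 -0. ]
```

Emit:
jog_arm:
  moves:
    - {"x": 0,"y": -21,"z": 50,"wx": 0,"wy": 0,"wz": 0,"fingers": 0.8}
    - {"x": 0,"y": -21,"z": 100,"wx": 0,"wy": 0,"wz": 0,"fingers": 0.8}
    - {"x": 0,"y": -21,"z": 128,"wx": 0,"wy": 0,"wz": 0,"fingers": 0.8}
    - {"x": 0,"y": -21,"z": 128,"wx": 0,"wy": 0,"wz": 0,"fingers": 0.8}
    - {"x": 0,"y": -21,"z": 128,"wx": 0,"wy": 0,"wz": 0,"fingers": 0.3}
    - {"x": 0,"y": -21,"z": 128,"wx": 0,"wy": 0,"wz": 0,"fingers": 0.3}
    - {"x": 0,"y": -21,"z": 128,"wx": 0,"wy": 0,"wz": 0,"fingers": 0.3}
    - {"x": 0,"y": -21,"z": 128,"wx": 0,"wy": 0,"wz": 0,"fingers": 0.3}
    - {"x": 0,"y": -21,"z": 128,"wx": 0,"wy": 0,"wz": 0,"fingers": 0.3}

```text
time: 21.6
eef_pos: [0.4372, -0.1187, 0.0244]
tcp_rot: [0.0, 0.999, 0.041, 0.001]
ft_force: [-1.8, -0.6, 7.2]
opening: 0.0415
```

```bash
python3 -c "
from h import *
# square comp centre
a=np.radians(4.6);ey=np.array([-np.sin(a),np.cos(a)]);C=np.array([635,156])
print(C+41.5*ey,C-61.5*ey)
p=(C+41.5*ey)/1000
go(p[0],p[1],.12,4.6)
"
```

```text
[631.67174464 197.36632346] [639.93223385  94.69809897]
shift [ 219.9 -299.   -95.5] rot [ 0.0006 -0.0012  0.0018] rows 7.0 t 21.6 op 0.0415 F [-1.8 -0.6  7.2]
```

Emit:
jog_arm:
  moves:
    - {"x": 0,"y": 0,"z": -40,"wx": 0,"wy": 0,"wz": 0,"fingers": 0.3}
    - {"x": 0,"y": 0,"z": -80,"wx": 0,"wy": 0,"wz": 0,"fingers": 0.3}
    - {"x": 220,"y": -299,"z": -80,"wx": 0,"wy": 0,"wz": 0,"fingers": 0.3}
    - {"x": 220,"y": -299,"z": -80,"wx": 0,"wy": 0,"wz": 0,"fingers": 0.3}
    - {"x": 220,"y": -299,"z": -80,"wx": 0,"wy": 0,"wz": 0,"fingers": 0.3}
    - {"x": 220,"y": -299,"z": -80,"wx": 0,"wy": 0,"wz": 0,"fingers": 0.3}
    - {"x": 220,"y": -299,"z": -80,"wx": 0,"wy": 0,"wz": 0,"fingers": 0.3}
    - {"x": 220,"y": -299,"z": -80,"wx": 0,"wy": 0,"wz": 0,"fingers": 0.3}
    - {"x": 220,"y": -299,"z": -80,"wx": 0,"wy": 0,"wz": 0,"fingers": 0.3}
    - {"x": 220,"y": -299,"z": -80,"wx": 0,"wy": 0,"wz": 0,"fingers": 0.3}
    - {"x": 220,"y": -299,"z": -80,"wx": 0,"wy": 0,"wz": 0,"fingers": 0.3}

```text
time: 22.98
eef_pos: [0.6305, 0.1962, 0.1032]
tcp_rot: [0.0, 0.999, 0.04, -0.001]
ft_force: [-0.3, 0.4, -2.3]
opening: 0.0416
```

```bash
python3 -c "
from h import *
snap('wrist','w13')
go(.6317,.1974,.0275,4.6)
"
```

```text
shift [ 1.2 -1.2 75.8] rot [0.0003 0.0011 0.0003] rows 2.0 t 23.02 op 0.0413 F [-0.4 -0.3 -3.5]
```

View pics/w13.png

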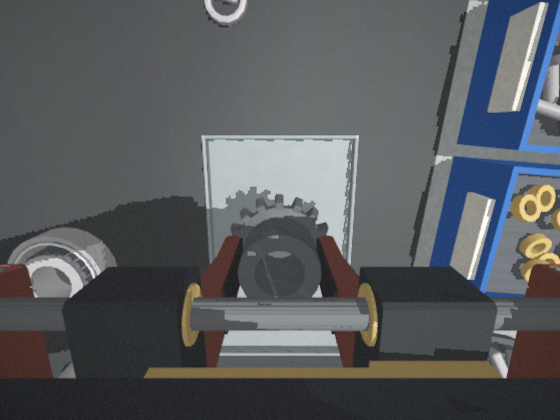

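Gear held over the square compartment (top rim corners at (203,136) and (357,136)). Lowering.

Emit:
jog_arm:
  moves:
    - {"x": 1,"y": -1,"z": 45,"wx": 0,"wy": 0,"wz": 0,"fingers": 0.3}
    - {"x": 1,"y": -1,"z": 67,"wx": 0,"wy": 0,"wz": 0,"fingers": 0.3}
    - {"x": 1,"y": -1,"z": 73,"wx": 0,"wy": 0,"wz": 0,"fingers": 0.3}
    - {"x": 1,"y": -1,"z": 75.5,"wx": 0,"wy": 0,"wz": 0,"fingers": 0.3}
    - {"x": 1,"y": -1,"z": 76.5,"wx": 0,"wy": 0,"wz": 0,"fingers": 0.3}
    - {"x": 1,"y": -1,"z": 76.5,"wx": 0,"wy": 0,"wz": 0,"fingers": 0.3}

```text
time: 23.78
eef_pos: [0.633, 0.1988, 0.0279]
tcp_rot: [-0.0, 0.999, 0.041, 0.001]
ft_force: [0.3, 0.3, -1.5]
opening: 0.0414
```

```bash
python3 -c "
from h import *
r=load('w13')
print(ray(r,203,136,.014),ray(r,357,136,.014))
"
```

```text
[0.56545616 0.25399596 0.014     ] [0.68820807 0.2639225  0.014     ]
```

Emit:
jog_arm:
  moves:
    - {"x": -1,"y": 1,"z": 0,"wx": 0,"wy": 0,"wz": 0,"fingers": 0.3}
    - {"x": -1,"y": 1,"z": 0.8,"wx": 0,"wy": 0,"wz": 0,"fingers": 0.3}
    - {"x": -1,"y": 1,"z": 0.8,"wx": 0,"wy": 0,"wz": 0,"fingers": 0.3}

```text
time: 24.15
eef_pos: [0.6317, 0.1976, 0.0275]
tcp_rot: [-0.0, 0.999, 0.041, 0.0]
ft_force: [-3.2, -1.0, 6.2]
opening: 0.0417
```

Emit:
jog_arm:
  moves:
    - {"x": 0,"y": 0,"z": 0,"wx": 0,"wy": 0,"wz": 0,"fingers": 0.8}
    - {"x": 0,"y": 0,"z": 0,"wx": 0,"wy": 0,"wz": 0,"fingers": 0.8}
    - {"x": 0,"y": 0,"z": 0,"wx": 0,"wy": 0,"wz": 0,"fingers": 0.8}
    - {"x": 0,"y": 0,"z": -25,"wx": 0,"wy": 0,"wz": 0,"fingers": 0.8}
    - {"x": 0,"y": 0,"z": -70,"wx": 0,"wy": 0,"wz": 0,"fingers": 0.8}
    - {"x": 0,"y": 0,"z": -120,"wx": 0,"wy": 0,"wz": 0,"fingers": 0.8}
    - {"x": 0,"y": 0,"z": -120,"wx": 0,"wy": 0,"wz": 0,"fingers": 0.8}

```text
time: 25.02
eef_pos: [0.6344, 0.1984, 0.1507]
tcp_rot: [-0.001, 0.999, 0.041, 0.004]
ft_force: [-0.6, -0.5, 0.4]
opening: 0.0704
```

```bash
python3 -c "
from h import *
snap('wrist','w14')
go(.4418,-.2325,.12,-7.7+90)
go(.4418,-.2325,.12,-7.7-90)
from plant import robot;print(robot.get_obs()['q'])
"
```

```text
shift [-225.7  413.3   27. ] rot [ 0.002  -0.0039 -1.3544] rows 8.0 t 25.07 op 0.0705 F [-1.  -0.  -0.9]
shift [-225.7  413.3   27. ] rot [-0.0042 -0.0022  1.7872] rows 10.0 t 25.07 op 0.0705 F [-1.  -0.  -0.9]
[ 2.85170490e-01  5.60489437e-01  1.59286580e+00 -2.32282850e-05
  9.84135833e-01  2.03152353e-01]
```

View pics/w14.png

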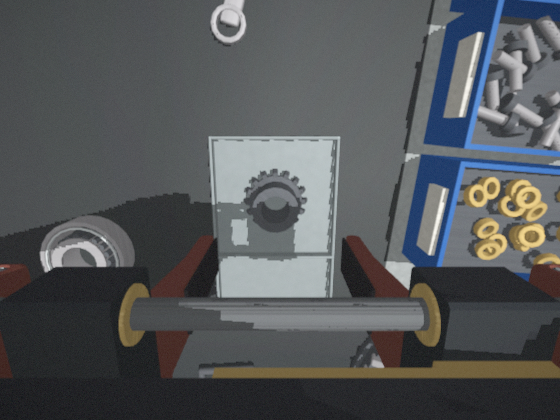

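Emit:
jog_arm:
  moves:
    - {"x": -226,"y": 413,"z": 0,"wx": 0,"wy": 0,"wz": -1.354,"fingers": 0.6}
    - {"x": -226,"y": 413,"z": 0,"wx": 0,"wy": 0,"wz": -1.354,"fingers": 0.6}
    - {"x": -226,"y": 413,"z": 0,"wx": 0,"wy": 0,"wz": -1.354,"fingers": 0.6}
    - {"x": -226,"y": 413,"z": 0,"wx": 0,"wy": 0,"wz": -1.354,"fingers": 0.6}
    - {"x": -226,"y": 413,"z": 10,"wx": 0,"wy": 0,"wz": -1.354,"fingers": 0.6}
    - {"x": -226,"y": 413,"z": 27,"wx": 0,"wy": 0,"wz": -1.354,"fingers": 0.6}
    - {"x": -226,"y": 413,"z": 27,"wx": 0,"wy": 0,"wz": -1.354,"fingers": 0.6}
    - {"x": -226,"y": 413,"z": 27,"wx": 0,"wy": 0,"wz": -1.354,"fingers": 0.6}
    - {"x": -226,"y": 413,"z": 27,"wx": 0,"wy": 0,"wz": -1.354,"fingers": 0.6}
    - {"x": -226,"y": 413,"z": 27,"wx": 0,"wy": 0,"wz": -1.354,"fingers": 0.6}
    - {"x": -226,"y": 413,"z": 27,"wx": 0,"wy": 0,"wz": -1.354,"fingers": 0.6}

```text
time: 26.45
eef_pos: [0.4404, -0.2314, 0.1188]
tcp_rot: [-0.0, 0.753, 0.658, -0.0]
ft_force: [0.3, -1.0, 1.3]
opening: 0.0525
```

```bash
python3 -c "
from h import *
r=snap('wrist','w15')
go(.4418,-.2325,.004,82.3)
"
```

```text
shift [ -1.    1.4 115. ] rot [-0.0003 -0.0002  0.0012] rows 2.0 t 26.5 op 0.0528 F [ 0.  -0.1  0.5]
```

View pics/w15.png

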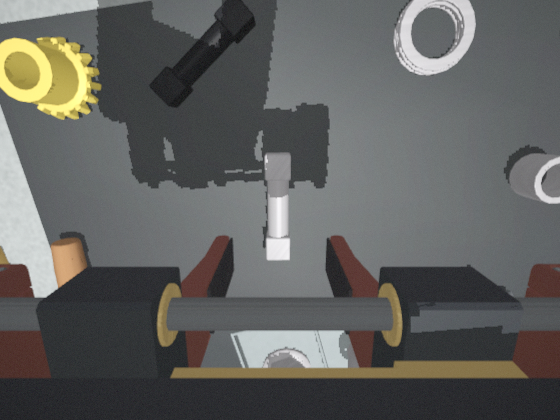

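```bash
python3 -c "
from h import *
r=load('w15')
print(ray(r,277.5,205,.0205), proj(r,(.4052,-.2276,.022)),proj(r,(.4785,-.2375,.022)))
cv2.imwrite('pics/w15a.png',cv2.resize(r['frame'][140:270,230:330,::-1],None,fx=5,fy=5,interpolation=cv2.INTER_CUBIC))
"
```

```text
[ 0.43779721 -0.23212701  0.0205    ] (np.float64(277.59030348715163), np.float64(167.7613148467289)) (np.float64(277.6798073643562), np.float64(249.1998533429445))
```

View pics/w15a.png

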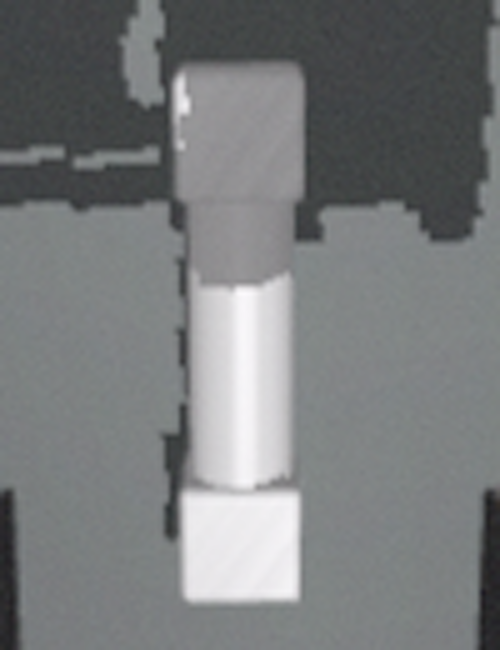

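Emit:
jog_arm:
  moves:
    - {"x": -1,"y": 1,"z": 50,"wx": 0,"wy": 0,"wz": 0,"fingers": 0.6}
    - {"x": -1,"y": 1,"z": 95,"wx": 0,"wy": 0,"wz": 0,"fingers": 0.6}
    - {"x": -1,"y": 1,"z": 114,"wx": 0,"wy": 0,"wz": 0,"fingers": 0.6}
    - {"x": -1,"y": 1,"z": 114,"wx": 0,"wy": 0,"wz": 0,"fingers": 0.6}
    - {"x": -1,"y": 1,"z": 114,"wx": 0,"wy": 0,"wz": 0,"fingers": 0.1}
    - {"x": -1,"y": 1,"z": 114,"wx": 0,"wy": 0,"wz": 0,"fingers": 0.1}
    - {"x": -1,"y": 1,"z": 114,"wx": 0,"wy": 0,"wz": 0,"fingers": 0.1}
    - {"x": -1,"y": 1,"z": 114,"wx": 0,"wy": 0,"wz": 0,"fingers": 0.1}
    - {"x": -1,"y": 1,"z": 114,"wx": 0,"wy": 0,"wz": 0,"fingers": 0.1}
    - {"x": -1,"y": 1,"z": 114,"wx": 0,"wy": 0,"wz": 0,"fingers": 0.1}

```text
time: 27.75
eef_pos: [0.4413, -0.2339, 0.0058]
tcp_rot: [0.0, 0.753, 0.658, 0.0]
ft_force: [-0.4, 1.8, 6.8]
opening: 0.0186
```

```bash
python3 -c "
from h import *
go(.6399,.0947,.09,94.6)
"
```

```text
shift [352.3 152.6 -84.2] rot [ 0.0008  0.0003 -0.2153] rows 7.0 t 27.75 op 0.0186 F [-0.4  1.8  6.8]
```

Emit:
jog_arm:
  moves:
    - {"x": 0,"y": 0,"z": -40,"wx": 0,"wy": 0,"wz": 0,"fingers": 0.1}
    - {"x": 0,"y": 0,"z": -85,"wx": 0,"wy": 0,"wz": 0,"fingers": 0.1}
    - {"x": 352,"y": 153,"z": -85,"wx": 0,"wy": 0,"wz": -0.215,"fingers": 0.1}
    - {"x": 352,"y": 153,"z": -85,"wx": 0,"wy": 0,"wz": -0.215,"fingers": 0.1}
    - {"x": 352,"y": 153,"z": -85,"wx": 0,"wy": 0,"wz": -0.215,"fingers": 0.1}
    - {"x": 352,"y": 153,"z": -85,"wx": 0,"wy": 0,"wz": -0.215,"fingers": 0.1}
    - {"x": 352,"y": 153,"z": -85,"wx": 0,"wy": 0,"wz": -0.215,"fingers": 0.1}
    - {"x": 352,"y": 153,"z": -85,"wx": 0,"wy": 0,"wz": -0.215,"fingers": 0.1}
    - {"x": 352,"y": 153,"z": -85,"wx": 0,"wy": 0,"wz": -0.215,"fingers": 0.1}
    - {"x": 352,"y": 153,"z": -85,"wx": 0,"wy": 0,"wz": -0.215,"fingers": 0.1}
    - {"x": 352,"y": 153,"z": -85,"wx": 0,"wy": 0,"wz": -0.215,"fingers": 0.1}

```text
time: 29.12
eef_pos: [0.6387, 0.093, 0.0897]
tcp_rot: [-0.0, 0.679, 0.734, -0.001]
ft_force: [0.3, -0.7, -2.2]
opening: 0.0181
```

```bash
python3 -c "
from h import *
snap('wrist','w16')
go(.6399,.0947,.009,94.6)
"
```

```text
shift [ 1.7  1.3 80.9] rot [-0.0015  0.0002 -0.0017] rows 2.0 t 29.18 op 0.0188 F [ 0.   0.3 -1.8]
```

View pics/w16.png

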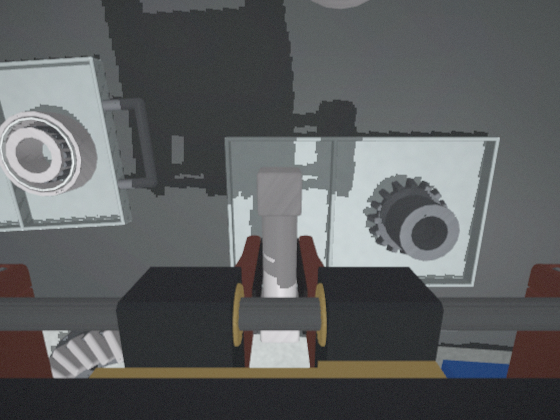

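Emit:
jog_arm:
  moves:
    - {"x": 1,"y": 1,"z": 45,"wx": 0,"wy": 0,"wz": 0,"fingers": 0.1}
    - {"x": 1,"y": 1,"z": 72,"wx": 0,"wy": 0,"wz": 0,"fingers": 0.1}
    - {"x": 1,"y": 1,"z": 78,"wx": 0,"wy": 0,"wz": 0,"fingers": 0.1}
    - {"x": 1,"y": 1,"z": 80.5,"wx": 0,"wy": 0,"wz": 0,"fingers": 0.1}
    - {"x": 1,"y": 1,"z": 81.5,"wx": 0,"wy": 0,"wz": 0,"fingers": 0.1}
    - {"x": 1,"y": 1,"z": 81.5,"wx": 0,"wy": 0,"wz": 0,"fingers": 0.1}

```text
time: 29.92
eef_pos: [0.6415, 0.0956, 0.0097]
tcp_rot: [0.001, 0.678, 0.735, 0.001]
ft_force: [-1.3, -0.1, -2.0]
opening: 0.0179
```

Emit:
jog_arm:
  moves:
    - {"x": -1,"y": -1,"z": 0.8,"wx": 0,"wy": 0,"wz": 0,"fingers": 0.1}
    - {"x": -1,"y": -1,"z": 0.8,"wx": 0,"wy": 0,"wz": 0,"fingers": 0.1}

```text
time: 30.18
eef_pos: [0.6406, 0.0948, 0.0088]
tcp_rot: [0.0, 0.678, 0.735, 0.001]
ft_force: [-0.4, 0.7, 4.3]
opening: 0.018
```

Emit:
jog_arm:
  moves:
    - {"x": 0,"y": 0,"z": 0,"wx": 0,"wy": 0,"wz": 0,"fingers": 0.42}
    - {"x": 0,"y": 0,"z": 0,"wx": 0,"wy": 0,"wz": 0,"fingers": 0.42}
    - {"x": 0,"y": 0,"z": 0,"wx": 0,"wy": 0,"wz": 0,"fingers": 0.42}
    - {"x": 0,"y": 0,"z": -25,"wx": 0,"wy": 0,"wz": 0,"fingers": 0.42}
    - {"x": 0,"y": 0,"z": -75,"wx": 0,"wy": 0,"wz": 0,"fingers": 0.42}
    - {"x": 0,"y": 0,"z": -130,"wx": 0,"wy": 0,"wz": 0,"fingers": 0.42}
    - {"x": 0,"y": 0,"z": -180,"wx": 0,"wy": 0,"wz": 0,"fingers": 0.42}
    - {"x": 0,"y": 0,"z": -230,"wx": 0,"wy": 0,"wz": 0,"fingers": 0.42}
    - {"x": 0,"y": 0,"z": -230,"wx": 0,"wy": 0,"wz": 0,"fingers": 0.42}
    - {"x": 0,"y": 0,"z": -230,"wx": 0,"wy": 0,"wz": 0,"fingers": 0.42}

```text
time: 31.42
eef_pos: [0.6393, 0.0944, 0.2372]
tcp_rot: [-0.0, 0.678, 0.735, -0.0]
ft_force: [-0.0, 0.3, -1.1]
opening: 0.0369
```

```bash
python3 -c "
from h import *
r=snap('wrist','w17')
go(.50,.0,.25,94.6)
"
```

```text
shift [ -83.  -146.   -13.3] rot [-0.0026  0.0001 -0.0001] rows 3.0 t 31.48 op 0.0366 F [-0.5  0.7  0. ]
```

View pics/w17.png

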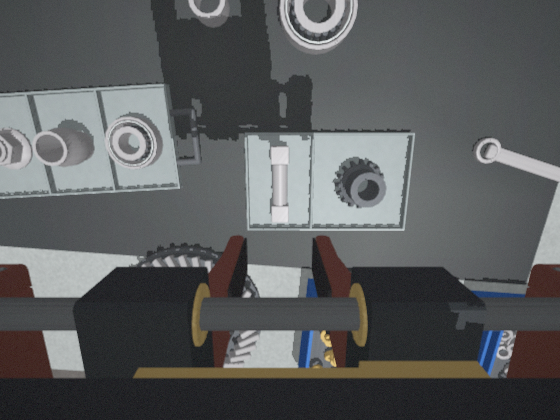

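```bash
python3 -c "
from h import *
r=load('w17')
cv2.imwrite('pics/w17a.png',cv2.resize(r['frame'][125:240,235:425,::-1],None,fx=4,fy=4,interpolation=cv2.INTER_CUBIC))
go(.65,-.165,.25,94.6)
"
```

```text
shift [-259.4   -9.7  -13.6] rot [-0.0026  0.0001 -0.0001] rows 5.0 t 31.48 op 0.0366 F [-0.5  0.7  0. ]
```

View pics/w17a.png

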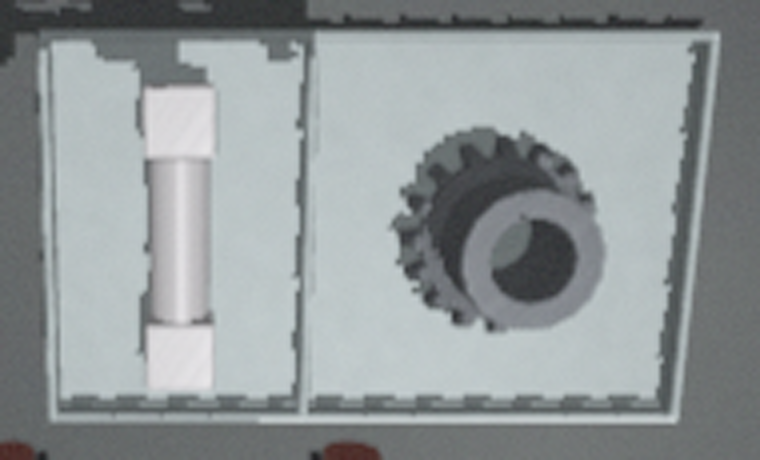

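Emit:
jog_arm:
  moves:
    - {"x": -259,"y": 20,"z": -13,"wx": 0,"wy": 0,"wz": 0,"fingers": 0.42}
    - {"x": -259,"y": 20,"z": -13,"wx": 0,"wy": 0,"wz": 0,"fingers": 0.42}
    - {"x": -259,"y": 20,"z": -13,"wx": 0,"wy": 0,"wz": 0,"fingers": 0.42}
    - {"x": -259,"y": 20,"z": -13,"wx": 0,"wy": 0,"wz": 0,"fingers": 0.42}
    - {"x": -259,"y": 20,"z": -13,"wx": 0,"wy": 0,"wz": 0,"fingers": 0.42}
    - {"x": -259,"y": 20,"z": -13,"wx": 0,"wy": 0,"wz": 0,"fingers": 0.42}
    - {"x": -259,"y": 20,"z": -13,"wx": 0,"wy": 0,"wz": 0,"fingers": 0.42}
    - {"x": -259,"y": 20,"z": -13,"wx": 0,"wy": 0,"wz": 0,"fingers": 0.42}

```text
time: 32.48
eef_pos: [0.6804, -0.1602, 0.2506]
tcp_rot: [-0.0, 0.677, 0.736, -0.0]
ft_force: [-0.4, -0.3, 0.1]
opening: 0.0371
```

```bash
python3 -c "
from h import *
r=snap('wrist','w18')
cv2.imwrite('pics/w18a.png',cv2.resize(r['frame'][70:270,150:420,::-1],None,fx=2.9,fy=2.9,interpolation=cv2.INTER_CUBIC))
"
```

```text
(no output)
```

View pics/w18a.png

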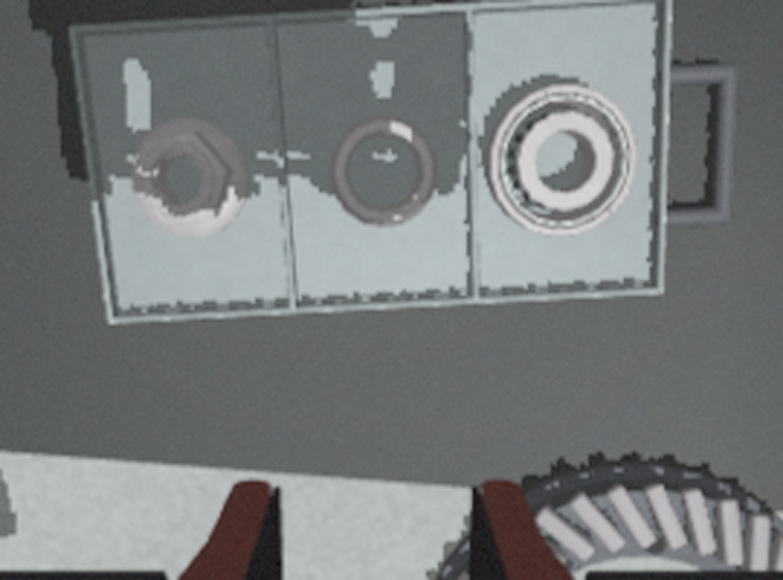

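```bash
python3 -c "
from h import *
def loc(p,C,a):
    a=np.radians(a);d=p[:2]*1000-C;return np.round([d@[np.cos(a),np.sin(a)],d@[-np.sin(a),np.cos(a)]],1)
r=load('w17');c=lambda x,y,z:ray(r,x/4+235-.4,y/4+125-.4,z)
C=np.array([635,156]);print('corners',[loc(c(*p,.014),C,4.6) for p in((40,33),(718,33),(677,422),(52,421))])
print('shaft ends',loc(c(180,122,.025),C,4.6),loc(c(180,355,.025),C,4.6),'gear',loc(c(535,258,.051),C,4.6))
r=load('w18');c=lambda x,y,z:ray(r,x/2.9+150-.35,y/2.9+70-.35,z)
C=np.array([612,-165]);print('corners',[loc(c(*p,.014),C,7.75) for p in((70,27),(668,0),(662,293),(110,322))])
print('bear',loc(c(562,159,.025),C,7.75),'sleeve',loc(c(384,172,.055),C,7.75),'nut flange',loc(c(190,178,.008),C,7.75))
"
```

```text
corners [array([ -62.3, -103.9]), array([-62.3, 103.2]), array([ 63.1, 103.8]), array([  62.7, -103.6])]
shaft ends [-36.4 -61.2] [ 36.8 -61.2] gear [ 0.3 41.6]
corners [array([ -62.9, -125.3]), array([-60. , 123.9]), array([ 62.1, 125. ]), array([  62. , -124.8])]
bear [ 1.3 77.8] sleeve [2.4 2.4] nut flange [  0.8 -83. ]
```

```bash
python3 -c "
from h import *
def loc(p,C,a):
    a=np.radians(a);d=p[:2]*1000-C;return np.round([d@[np.cos(a),np.sin(a)],d@[-np.sin(a),np.cos(a)]],1)
C=np.array([612,-165])
for n in('w7','w8'):
  r=load(n)
  cv2.imwrite('pics/%sa.png'%n,cv2.resize(r['frame'][40:250,185:375,::-1],None,fx=3.8 if n=='w7' else 2.8,fy=2.8,interpolation=cv2.INTER_CUBIC) if 0 else cv2.resize(r['frame'][40:250,185:375,::-1],None,fx=2.8,fy=2.8,interpolation=cv2.INTER_CUBIC))
"
```

```text
(no output)
```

View pics/w8a.png

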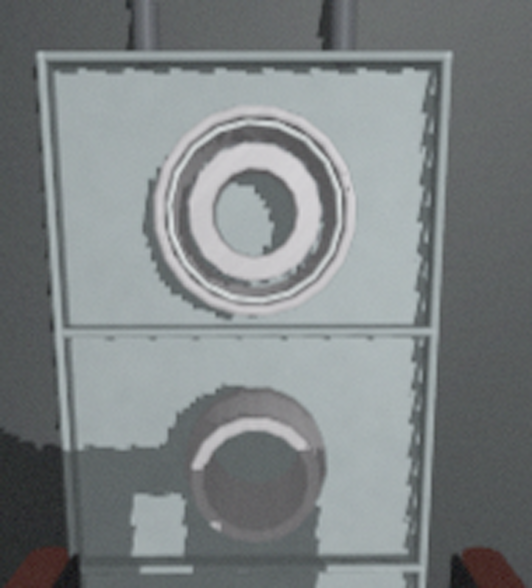

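View pics/w7a.png

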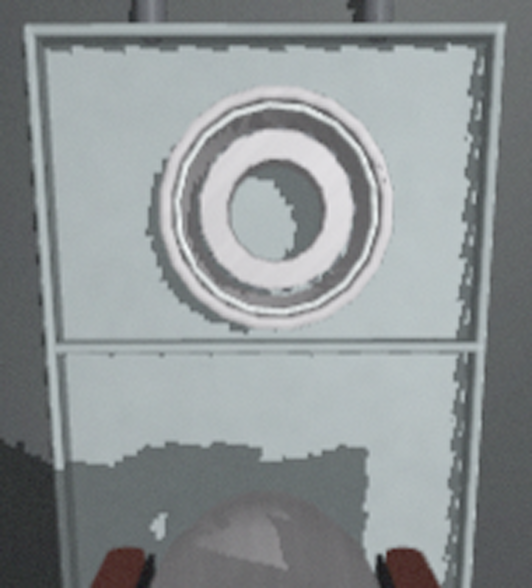

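```bash
python3 -c "
from h import *
def loc(p,C,a):
    a=np.radians(a);d=p[:2]*1000-C;return np.round([d@[np.cos(a),np.sin(a)],d@[-np.sin(a),np.cos(a)]],1)
C=np.array([612,-165])
for n,B,t,d in(('w7',(276,208),(265,26),(265,346)),('w8',(254,211),(244,55),(250,331))):
  r=load(n);c=lambda x,y,z:loc(ray(r,x/2.8+185-.35,y/2.8+40-.35,z),C,7.75)
  print(n,'bear',c(*B,.025),'rim',c(*t,.014),'div',c(*d,.014))
print('sleeve',c(251,479,.055))
"
```

```text
w7 bear [ 2.2 79.2] rim [ -0.6 125. ] div [-0.8 41.8]
w8 bear [ 1.8 79. ] rim [ -1.  124.5] div [ 0.3 41.8]
sleeve [0.7 2.9]
```

```bash
python3 -c "
from h import *
go(.6030,-.086,.12,7.75)
"
```

```text
shift [ 80.5 -71.2 130.8] rot [-4.0000e-04 -0.0000e+00  1.5176e+00] rows 9.0 t 32.52 op 0.0372 F [ 0.5 -0.5  0.7]
```

Emit:
jog_arm:
  moves:
    - {"x": 80,"y": -71,"z": 0,"wx": 0,"wy": 0,"wz": 1.518,"fingers": 0.9}
    - {"x": 80,"y": -71,"z": 0,"wx": 0,"wy": 0,"wz": 1.518,"fingers": 0.9}
    - {"x": 80,"y": -71,"z": 50,"wx": 0,"wy": 0,"wz": 1.518,"fingers": 0.9}
    - {"x": 80,"y": -71,"z": 100,"wx": 0,"wy": 0,"wz": 1.518,"fingers": 0.9}
    - {"x": 80,"y": -71,"z": 131,"wx": 0,"wy": 0,"wz": 1.518,"fingers": 0.9}
    - {"x": 80,"y": -71,"z": 131,"wx": 0,"wy": 0,"wz": 1.518,"fingers": 0.9}
    - {"x": 80,"y": -71,"z": 131,"wx": 0,"wy": 0,"wz": 1.518,"fingers": 0.9}
    - {"x": 80,"y": -71,"z": 131,"wx": 0,"wy": 0,"wz": 1.518,"fingers": 0.9}
    - {"x": 80,"y": -71,"z": 131,"wx": 0,"wy": 0,"wz": 1.518,"fingers": 0.9}
    - {"x": 80,"y": -71,"z": 131,"wx": 0,"wy": 0,"wz": 1.518,"fingers": 0.9}
    - {"x": 80,"y": -71,"z": 131,"wx": 0,"wy": 0,"wz": 1.518,"fingers": 0.9}
    - {"x": 80,"y": -71,"z": 131,"wx": 0,"wy": 0,"wz": 1.518,"fingers": 0.9}

```text
time: 34.02
eef_pos: [0.6034, -0.0879, 0.1199]
tcp_rot: [0.0, 0.998, 0.067, 0.0]
ft_force: [0.0, 0.4, 0.5]
opening: 0.0791
```

```bash
python3 -c "
from h import *
r=snap('wrist','w19')
cv2.imwrite('pics/w19a.png',cv2.resize(r['frame'][120:280,185:375,::-1],None,fx=3.5,fy=3.5,interpolation=cv2.INTER_CUBIC))
go(.6030,-.086,.0105,7.75)
"
```

```text
shift [-1.000e-01 -2.000e+00  1.094e+02] rot [ 0.     -0.     -0.0015] rows 2.0 t 34.08 op 0.079 F [ 0.1 -0.1 -0.4]
```

View pics/w19a.png

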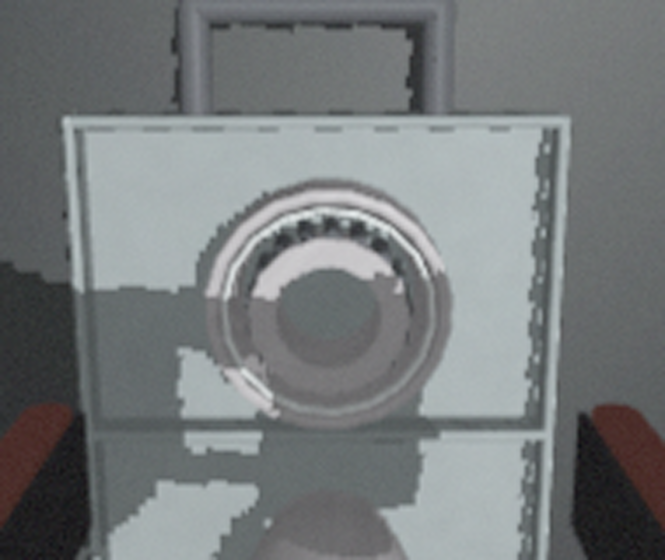

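```bash
python3 -c "
from h import *
def loc(p,C,a):
    a=np.radians(a);d=p[:2]*1000-C;return np.round([d@[np.cos(a),np.sin(a)],d@[-np.sin(a),np.cos(a)]],1)
C=np.array([612,-165])
r=load('w19');c=lambda x,y,z:loc(ray(r,x/3.5+185-.36,y/3.5+120-.36,z),C,7.75)
print(c(329,308,.025),c(318,120,.014),c(320,433,.014),c(206,308,.025),c(452,308,.025),c(68,120,.014),c(570,119,.014))
"
```

```text
[ 2.3 79.6] [ -0.3 124.8] [-0.1 42.1] [-28.2  79.6] [32.9 79.5] [-62.1 124.8] [ 62.  124.9]
```

Emit:
jog_arm:
  moves:
    - {"x": 0,"y": -2,"z": 50,"wx": 0,"wy": 0,"wz": 0,"fingers": 0.9}
    - {"x": 0,"y": -2,"z": 90,"wx": 0,"wy": 0,"wz": 0,"fingers": 0.9}
    - {"x": 0,"y": -2,"z": 108,"wx": 0,"wy": 0,"wz": 0,"fingers": 0.9}
    - {"x": 0,"y": -2,"z": 108,"wx": 0,"wy": 0,"wz": 0,"fingers": 0.9}
    - {"x": 0,"y": -2,"z": 108,"wx": 0,"wy": 0,"wz": 0,"fingers": 0.5}
    - {"x": 0,"y": -2,"z": 108,"wx": 0,"wy": 0,"wz": 0,"fingers": 0.5}
    - {"x": 0,"y": -2,"z": 108,"wx": 0,"wy": 0,"wz": 0,"fingers": 0.5}
    - {"x": 0,"y": -2,"z": 108,"wx": 0,"wy": 0,"wz": 0,"fingers": 0.5}

```text
time: 35.08
eef_pos: [0.6038, -0.0862, 0.0133]
tcp_rot: [0.0, 0.998, 0.066, 0.001]
ft_force: [-1.6, 0.4, 6.8]
opening: 0.0613
```

Emit:
jog_arm:
  moves:
    - {"x": 0,"y": 0,"z": -4,"wx": 0,"wy": 0,"wz": 0,"fingers": 0.5}
    - {"x": 0,"y": 0,"z": -4,"wx": 0,"wy": 0,"wz": 0,"fingers": 0.5}
    - {"x": -2.5,"y": -3,"z": -4,"wx": 0,"wy": 0,"wz": 0,"fingers": 0.5}
    - {"x": -2.5,"y": -3,"z": -4,"wx": 0,"wy": 0,"wz": 0,"fingers": 0.5}
    - {"x": -2.5,"y": -3,"z": -1,"wx": 0,"wy": 0,"wz": 0,"fingers": 0.5}
    - {"x": -2.5,"y": -3,"z": 0,"wx": 0,"wy": 0,"wz": 0,"fingers": 0.5}
    - {"x": -2.5,"y": -3,"z": 0,"wx": 0,"wy": 0,"wz": 0,"fingers": 0.5}

```text
time: 35.95
eef_pos: [0.6003, -0.0833, 0.0132]
tcp_rot: [-0.0, 0.998, 0.067, -0.0]
ft_force: [-3.3, 1.2, 13.1]
opening: 0.0612
```

Contact; release, retreat, and look once more.

Emit:
jog_arm:
  moves:
    - {"x": -2.5,"y": 0,"z": 0,"wx": 0,"wy": 0,"wz": 0,"fingers": 0.85}
    - {"x": 0,"y": 0,"z": 0,"wx": 0,"wy": 0,"wz": 0,"fingers": 0.85}
    - {"x": 0,"y": 0,"z": 0,"wx": 0,"wy": 0,"wz": 0,"fingers": 0.85}
    - {"x": 0,"y": 0,"z": -25,"wx": 0,"wy": 0,"wz": 0,"fingers": 0.85}
    - {"x": 0,"y": 0,"z": -75,"wx": 0,"wy": 0,"wz": 0,"fingers": 0.85}
    - {"x": 0,"y": 0,"z": -135,"wx": 0,"wy": 0,"wz": 0,"fingers": 0.85}
    - {"x": 0,"y": 0,"z": -195,"wx": 0,"wy": 0,"wz": 0,"fingers": 0.85}
    - {"x": 0,"y": 100,"z": -240,"wx": 0,"wy": 0,"wz": 0,"fingers": 0.85}
    - {"x": 0,"y": 140,"z": -240,"wx": 0,"wy": 0,"wz": 0,"fingers": 0.85}
    - {"x": 0,"y": 140,"z": -240,"wx": 0,"wy": 0,"wz": 0,"fingers": 0.85}
    - {"x": 0,"y": 140,"z": -240,"wx": 0,"wy": 0,"wz": 0,"fingers": 0.85}

```text
time: 37.33
eef_pos: [0.6186, -0.2231, 0.2515]
tcp_rot: [-0.0, 0.998, 0.065, -0.0]
ft_force: [-0.6, 0.9, 0.3]
opening: 0.0746
```

```bash
python3 -c "
from h import *
r=snap('wrist','w20');snap('side','s20')
print(proj(r,(.612,-.165,.01)))
cv2.imwrite('pics/w20a.png',cv2.resize(r['frame'][40:270,200:370,::-1],None,fx=2.6,fy=2.6,interpolation=cv2.INTER_CUBIC))
"
```

```text
(np.float64(279.1929877777136), np.float64(135.9491576641746))
```

View pics/w20a.png

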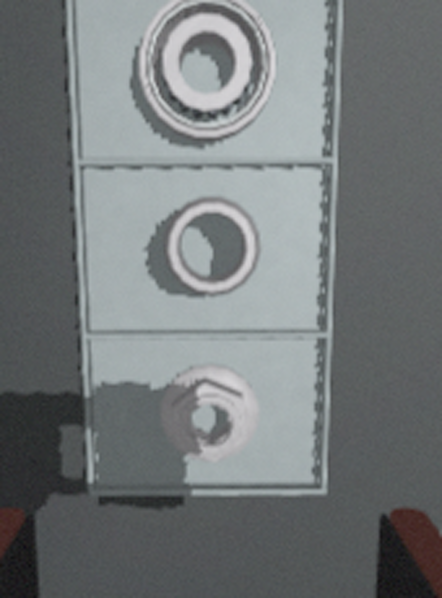

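View pics/s20.png

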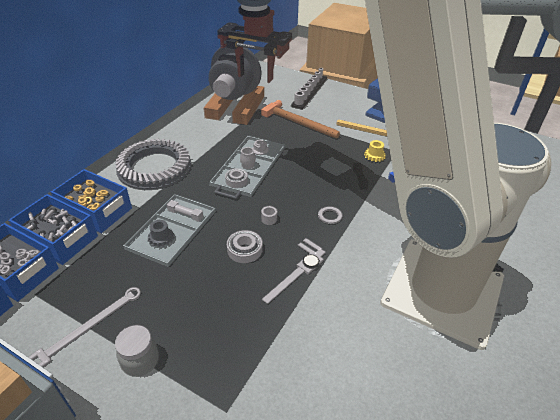

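```bash
python3 -c "
from h import *
def loc(p,C,a):
    a=np.radians(a);d=p[:2]*1000-C;return np.round([d@[np.cos(a),np.sin(a)],d@[-np.sin(a),np.cos(a)]],1)
C=np.array([612,-165])
r=load('w20');c=lambda x,y,z:loc(ray(r,x/2.6+200-.35,y/2.6+40-.35,z),C,7.75)
print('bear',c(207.5,62,.029),'div',c(207,162,.014),c(207,333,.014),'end',c(207,492,.014),'sides',c(72,100,.014),c(337,100,.014),'sleeve',c(213,246,.055),'nut fl',c(208,413,.008))
cv2.imwrite('pics/w20b.png',r['frame'][:,:,::-1])
"
```

```text
bear [ 0.7 82. ] div [ 0.3 41. ] [ -0.1 -40.3] end [  -0.5 -124.4] sides [-62.6  68.8] [61.1 68.2] sleeve [2.7 3.2] nut fl [  0.2 -82.9]
```

View pics/w20b.png

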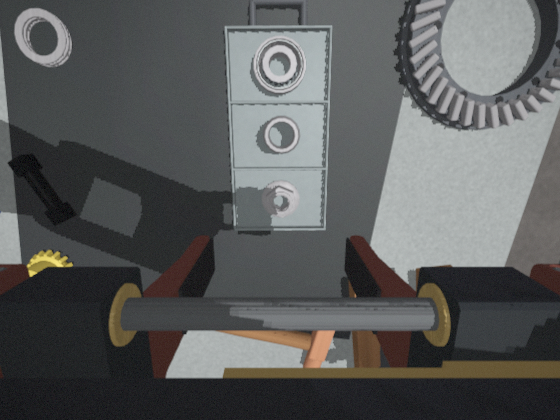

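```bash
python3 -c "
from plant import robot
print(robot.finish_job(), robot.get_obs()['time'])"
```

```text
the job is handed in; nothing more can be done
the job is handed in; nothing more can be done
```

Both kits are made up and handed in, at about 37.4 s on the robot's clock. The big bearing, plain spacer and coloured look-alikes were not touched.

**Positions.** The last wrist pictures gave these offsets from each compartment centre, along the tray's x and y:

| Tray | Part | x (mm) | y (mm) |
|---|---|---|---|
| Pinion | bearing, next to the handle | +0.7 | −1.0 |
| Pinion | crush sleeve, standing, middle | +2.5 | +3 |
| Pinion | nut, far end | +0.2 | 0 |
| Diff | side gear, hub up, square compartment | +0.3 | 0 |
| Diff | cross shaft, lengthwise in the narrow one | +0.2 | +0.3 |

- **Setting down:** each part was lowered until the wrist force showed contact with the floor (3 to 13 N) before release.
- **Bearing re-set:** it first stood about 3.5 mm off centre, so I gripped it again and moved it. One row of that release asked for a 2.5 mm sideways shift by mistake. The look afterwards showed the bearing still centred.
- **Sleeve left as it was:** it is the furthest off, at just under 4 mm.
- **Disagreements between views:** bearing readings differed by up to about 2 mm. The top camera put the nut about 3 px (8 mm) from the wrist camera's position. I used the wrist value, and the grasp closed on the flats as expected.

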